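# Set up the seasoning drawer

### The arm

A 6-joint arm with a two-finger parallel gripper is mounted at the origin on the work surface. World frame = base frame: x ahead of the robot, y to its left, z up, the work surface at z = 0. Lengths are in m, angles in rad, forces in N, time in s.
With the tool pointing down it reaches from about 0.375 to 0.9 m from the base axis. Payload 3.1 kg.
Tool frame: the origin (TCP) lies between the finger pads; the fingertips stand 19 mm ahead of it and the grasp point (between the pads) is the TCP; z points along the fingers, y is the line along which they close (so a half turn about z gives the same grasp; the last joint's range is limited). The gripper opens to 87 mm and grips with 3 to 60 N. Pads are 19 mm wide; open, the fingers measure 117 mm over their backs; the gripper's body (75 mm by 190 mm) begins 51 mm behind the grasp point.
Start: joints at [1.052, 0.527, 1.433, -0, 1.181, -0.178], TCP at [0.209, 0.589, 0.242] pointing down, gripper open.
Joint ranges: [-3.08, 3.08], [-0.75, 2.2], [0.22, 2.44], [-1.43, 4.57], [0, 2.65], [-2.85, 2.85]. Speed limits (rad/s): [2.79, 2.79, 3.14, 3.14, 3.14, 3.14].

### API

Orientations are given as a unit quaternion [x, y, z, w].
In Python, from rig import telemetry, viewer, hand_in gives the robot as it stands. The module is installed in compiled form; this text tells all that it offers.
- The arm moves only by the shell command python3 -m creep 'ROWS' [FORCE]. ROWS is JSON, a list of rows, each an object with "translation": the shift along the tool's x, y, z in mm, a list of three; "roll": the turn about the tool's z in degrees; "gripper": the finger opening in mm, from 0 to 87. In form: [{"translation": [tx, ty, tz], "roll": roll, "gripper": gripper}, ...]. A call has 1 to 5 rows; each row is the pose to reach, as a shift and turn from the pose commanded when the call began, along the tool's axes at that moment; what a row does not reach only later rows make up. A row lasts 1/12 s, in which the tool goes at most 41.7 mm and 7.16 degrees, less where a joint would pass 70% of its speed; a pose out of reach is approached as far as the arm can. A call with a gripper value outside its range is refused whole. The fingers move at their own pace and stop on an object; FORCE is the grip in N (left out, the last holds). Time passes only in rows, so rows that repeat a pose let the fingers close. It gives the time, the measured TCP pose, the force, the opening and the grip force at its end, in the units of the state.
- telemetry.get_obs(): the state, without advancing time (a new reading comes with each control period).
- viewer.camera(name): name is "side" or "top" or "wrist"; returns the picture (384x512x3 uint8, blue, green, red); there is no depth.
- viewer.camera_info(name): a dict with "intrinsics" (3x3 intrinsics, pixels), "rvec" (rotation vector, rad) and "tvec" (3), from world to camera coordinates, as OpenCV has them; the wrist camera has in their place "hand_eye" (4x4, takes a point from camera to tool coordinates, whose origin is the TCP and whose axes are the flange's). Camera axes: x right, y down, z forward; pixel columns grow to the right and rows downward; lengths in m; the calibration is good to about 2 mm. A picture is of the moment at which its call begins: read the wrist's pose just before it. camera_info takes no time and is no camera call.
- hand_in(): hands the job in; it is judged then, once.
Trained networks look in the newest picture that a camera, given by its name, has taken for a name from the list of things; names that differ only in an ending like _2 or _b are one class to them, and where a whole thing is asked for, a point or a joint stands for the part that bears it (a point fixed in the world has none). Each returns a list of dicts, best first, with "p" (0 to 1); they miss things now and then, are a little off and sometimes report something else, mostly with a low value. They report only what shows in the picture. A call takes as long as a camera call. They do not tell look-alikes from the thing itself.
- viewer.recognise(camera, thing): "bbox" ([left, top, width, height] in pixels, round what is visible of it).
The state is a dict: "time": time; "q": joint angles; "joint_velocities": joint speeds; "joint_torque": joint torques, N m; "position": TCP position; "tool_rot": TCP orientation; "ft_force": force on the tool from outside, world axes, zero at the start; "moment": the same for the moment, N m; "grip_width": finger opening in m; "grip_force": force on a finger pad.
Only numpy, scipy, OpenCV 4.12 (cv2) and the standard library are available. Lean on these libraries where they do the work, as an engineer would, in place of code of your own. Each camera call takes 0.05 s, during which the arm holds its last target. There are 200 camera calls.

### The job

Get the seasoning drawer ready for cooking: stand the glass pinch dish squarely on the small dark stand under the dispenser's spout, then press the red cap fully down and let it spring back, leaving the dish there. Stand every amber-glass jar upright on the riser's lower tier and every green-glass jar on its higher tier, flat on the tier inside its lips, and put the scraper from the grey drying stand fully home in the middle of the wooden block's slot. Leave the white jars, the spoon rest and the tong where they are.

Things in the scene. Friction and masses are not known exactly. Their poses are not given: they have to be found in the camera images.
- amber1: Squat round frosted glass jar with amber glass and a hinged steel lid with a dot in the same colour, 58 mm diameter, 66 mm tall, 0.25 kg; origin at the centre of its underside, z up. May be absent (None).
- amber2: Squat round frosted glass jar with amber glass and a hinged steel lid with a dot in the same colour, 58 mm diameter, 66 mm tall, 0.25 kg; origin at the centre of its underside, z up. May be absent (None).
- amber3: Squat round frosted glass jar with amber glass and a hinged steel lid with a dot in the same colour, 58 mm diameter, 66 mm tall, 0.25 kg; origin at the centre of its underside, z up. May be absent (None).
- green1: Squat round frosted glass jar with green glass and a hinged steel lid with a dot in the same colour, 58 mm diameter, 66 mm tall, 0.25 kg; origin at the centre of its underside, z up. May be absent (None).
- green2: Squat round frosted glass jar with green glass and a hinged steel lid with a dot in the same colour, 58 mm diameter, 66 mm tall, 0.25 kg; origin at the centre of its underside, z up. May be absent (None).
- riser: Fixed brown wooden riser with two level steps (tiers) along its y axis, 410 mm long, tier tops 30 and 60 mm high, edged by thin lips 4 mm thick that stand 10 mm proud. Origin on the underside, below the front face of the higher tier; x points to the rear, higher tier.
- tier_low (a point): Centre of the floor of the riser's lower, front tier (72 mm clear along x, 402 mm along y, 30 mm above the drawer base): in front and at the ends a 10 mm lip, behind it the higher tier's face and lip, 40 mm up.
- tier_high (a point): Centre of the floor of the riser's higher, rear tier (72 mm clear along x, 402 mm along y, 60 mm above the drawer base), with a 10 mm lip all round.
- resident_low: Plain white frosted jar that already stands on the lower tier near its right (-y) end, same shape and size as the others; a bystander.
- resident_high: Plain white frosted jar that already stands on the higher tier near its left (+y) end, same shape and size; a bystander.
- dish: Round pale-blue glass pinch dish, open on top, 60 mm diameter at the foot, 66 mm at the rim, 38 mm tall, walls 4 mm, 0.13 kg; origin at the centre of its underside.
- dispenser: Fixed dosing dispenser: white round bottle of 66 mm diameter, 140 mm tall, origin under the bottle's axis at table level. Along its -x lies a 6 mm foot plate with a dark round dish stand (48 mm diameter, top 35 mm high) centred 115 mm from the bottle's axis; a bent steel spout of 10 mm diameter, aimed at the stand, reaches out 71 mm from the axis along -x, at height 89 to 115 mm.
- stand_top (a point): Centre of the top of the dark dish stand under the spout, 35 mm above the drawer base.
- cap (a joint): Sprung red cap on top of the dispenser's bottle: 0 is up, 0.010 m is fully down; needs about 7 N for the full stroke and springs back by itself.
- cap_top (a point): Centre of the red cap's top face (46 mm diameter), 178 mm above the drawer base when up; moves down with the cap.
- scraper: Flat steel scraper: upright blade 90 mm long (along its x), 4 mm thick (y), 66 mm high, with a dark wooden handle bar on top, 100 mm long, 20 mm thick (y), 26 mm high (from 64 to 90 mm). Origin at the centre of the blade's lower edge, z up to the handle. Starts upright in the grey drying stand.
- drystand: Fixed grey drying stand, 70 mm along x, 47 mm along y, 34 mm tall, with a 7 mm slot along x in which the scraper starts; slot floor 8 mm high. Origin at the centre of the underside.
- block: Fixed beech slotted block, 100 mm along x, 52 mm along y, 55 mm tall, with one slot along its x axis, 8 mm wide, 43 mm deep, open at both ends. Origin at the centre of the underside.
- block_slot (a point): Centre of the floor of the block's slot, 12 mm above the drawer base; x along the slot. The scraper's origin meets it when fully home.
- spoon_rest: White porcelain spoon rest, 75 by 145 mm, 10 mm high, lying flat; a bystander.
- tong: Steel tong with red silicone tips, 200 mm long, 44 mm wide, 12 mm high, lying flat; a bystander.
Things that resemble listed ones, but are neither listed nor needed, are in the scene too. There is more than one size of the block; the job needs the middle-sized.

How it is judged:
By the outcome, as a careful person would: the job done as asked, in the order asked, and still so for the second after the job is handed in, with the robot touching nothing.
Of amber1, amber2, amber3, green1, green2 only 3 to 5 are there at a start; the rules pass over those that are not, and their reading is None.
At some moment in a run one of amber1, amber2, amber3, green1, green2 may be knocked a few centimetres aside while the robot is not near it.
It also fails if it takes over 210 s, if anything falls off the work surface, if the arm or the gripper's body presses on something with over 40 N, if the wrist force passes 120 N, or if a joint passes its speed limit or range.

## Working session

There is one attempt and no reset: what is moved stays moved. The work goes in short steps, Python scripts to look and compute and a shell command to move; the robot and the scene stay as the last step left them, time stands still between calls to the robot, and variables do not carry over. Pictures are saved under pics/ and viewed, at most 17 in all, crops included, and the job is handed in when it is done.

```bash
mkdir -p pics; ls; cat > h.py <<'E'
import numpy as np, cv2, json
from rig import telemetry, viewer
from scipy.spatial.transform import Rotation as R
def cam(name):
    i=viewer.camera_info(name); K=np.array(i["intrinsics"],float)
    if "rvec" in i:
        Rm=cv2.Rodrigues(np.array(i["rvec"],float))[0]; t=np.array(i["tvec"],float).ravel()
        return K,Rm,t
    o=telemetry.get_obs(); T=np.eye(4);T[:3,:3]=R.from_quat(o["tool_rot"]).as_matrix();T[:3,3]=o["position"]
    W=np.linalg.inv(T@np.array(i["hand_eye"])); return K,W[:3,:3],W[:3,3]
def back(c,u,v,z):
    K,Rm,t=c; d=Rm.T@np.linalg.inv(K)@np.array([u,v,1.]); o=-Rm.T@t
    return o+d*(z-o[2])/d[2]
def proj(c,p):
    K,Rm,t=c; q=K@(Rm@np.array(p,float)+t); return q[:2]/q[2]
def tool():
    o=telemetry.get_obs(); return np.array(o["position"]),R.from_quat(o["tool_rot"]).as_matrix(),o
def go(p,yaw=None):
    "shift in tool mm to world point p; roll to make tool y axis at world angle yaw (deg, mod 180)"
    pos,Rm,o=tool(); s=(Rm.T@(np.array(p)-pos)*1000).round(1)
    r=None
    if yaw is not None:
        a=np.degrees(np.arctan2(Rm[1,1],Rm[0,1])); r=-((yaw-a+90)%180-90)
    return s,r
E
python3 - <<'E'
from h import *
for n in("top","side","wrist"):
    cv2.imwrite(f"pics/{n}0.png",viewer.camera(n)); c=cam(n); print(n,(-c[1].T@c[2]).round(3),c[0][0,0])
o=telemetry.get_obs();print(o["position"],o["tool_rot"],o["time"])
t=[cv2.imread(f"pics/{n}0.png") for n in("top","side")]
cv2.imwrite("pics/top0b.png",cv2.resize(t[0],(800,600),interpolation=cv2.INTER_CUBIC));cv2.imwrite("pics/side0b.png",cv2.resize(t[1],(800,600),interpolation=cv2.INTER_CUBIC))
for n in("amber1","green1","riser","resident_low","dish","dispenser","cap","scraper","drystand","block","spoon_rest","tong"):
    for k in("top","side"):
        print(n,k,[([int(x) for x in d["bbox"]],round(d["p"],2)) for d in viewer.recognise(k,n)])
E
```

```text
pics
top [ 0.332 -0.044  1.674] 450.985547430454
side [ 0.287 -1.294  0.979] 415.01731142688897
wrist [0.13  0.617 0.382] 276.09397535899086
[0.20859066 0.5885797  0.24076847] [ 1.69584980e-01  9.85515176e-01 -8.26612943e-04 -2.97983124e-04] 0.15
amber1 top [([248, 176, 15, 16], 0.79)]
amber1 side [([250, 212, 16, 20], 0.84)]
green1 top [([176, 178, 14, 16], 0.75), ([278, 179, 18, 19], 0.53), ([327, 152, 22, 29], 0.18)]
green1 side [([250, 231, 19, 23], 0.89), ([238, 177, 16, 18], 0.82)]
riser top [([190, 120, 110, 54], 0.83)]
riser side [([268, 177, 54, 81], 0.8)]
resident_low top []
resident_low side [([279, 224, 20, 20], 0.75)]
dish top [([209, 180, 19, 17], 0.66)]
dish side [([243, 201, 17, 14], 0.52)]
dispenser top [([131, 155, 24, 51], 0.72)]
dispenser side [([220, 136, 46, 45], 0.9)]
cap top [([134, 154, 9, 13], 0.51), ([192, 121, 114, 60], 0.24)]
cap side [([282, 224, 14, 24], 0.52)]
scraper top [([328, 196, 5, 32], 0.72)]
scraper side [([228, 259, 30, 20], 0.6)]
drystand top [([320, 204, 9, 23], 0.6)]
drystand side [([232, 278, 17, 11], 0.71), ([226, 136, 40, 45], 0.39)]
block top [([327, 153, 21, 29], 0.92), ([357, 234, 21, 39], 0.76), ([339, 121, 13, 24], 0.67), ([279, 151, 20, 19], 0.65)]
block side [([279, 266, 33, 25], 0.7), ([178, 293, 49, 40], 0.65), ([328, 274, 22, 23], 0.61), ([244, 202, 15, 13], 0.5)]
spoon_rest top [([146, 206, 40, 20], 0.88), ([246, 178, 14, 14], 0.16)]
spoon_rest side [([290, 171, 14, 17], 0.72), ([208, 179, 18, 14], 0.54), ([279, 267, 35, 27], 0.29), ([250, 231, 20, 23], 0.25)]
tong top [([306, 216, 16, 54], 0.88), ([191, 120, 112, 55], 0.7)]
tong side [([178, 267, 50, 18], 0.58)]
```

View pics/top0b.png

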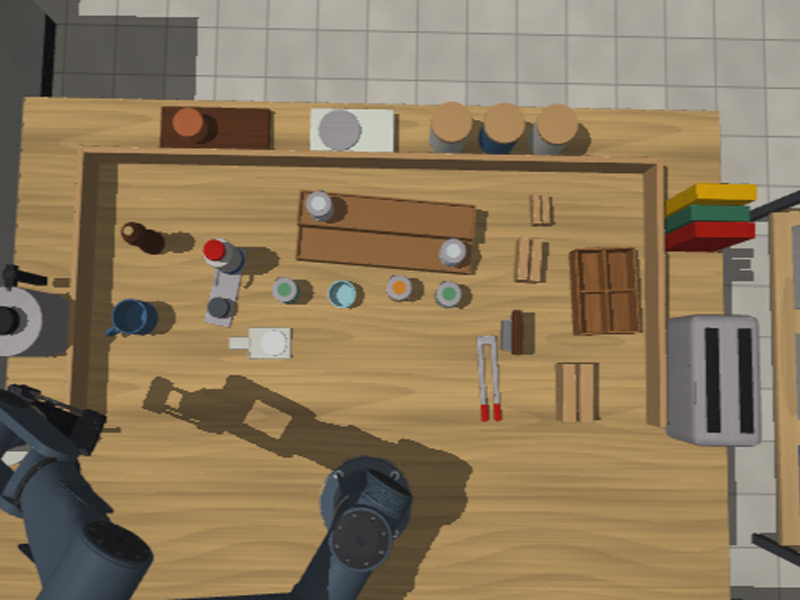

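View pics/side0b.png

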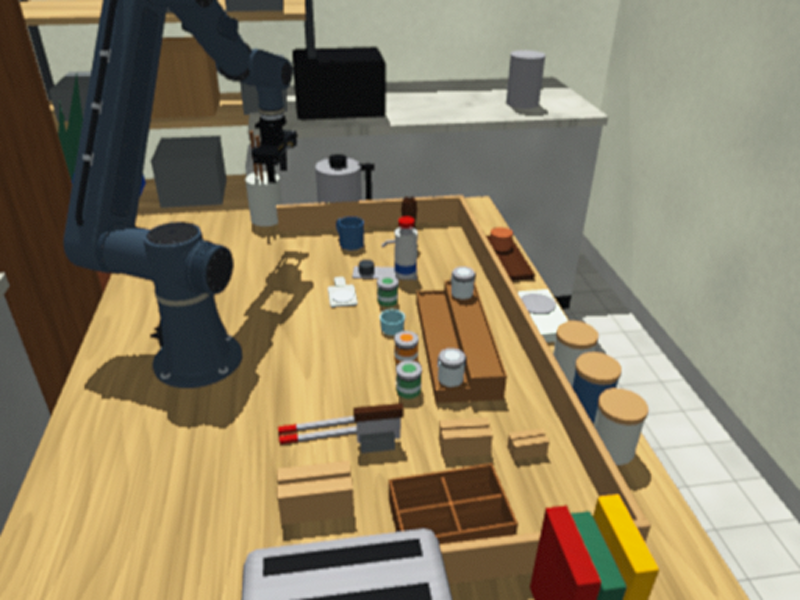

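Seen in both views: the jars are green (285,290), amber (400,288) and green (449,294), and the dish is at (342,293) with the blue mug (135,317) as its look-alike. The dispenser is at (218,252) with its stand at (219,307); the pepper mill (140,235) resembles it. There are three blocks: small (540,210), middle (530,260) and large (578,390). The scraper is at (515,332). Next I check these positions metrically.

```bash
python3 - <<'E'
from h import *
c=cam("top");s=800/512
def f(n,u,v,z):
    p=back(c,u/s,v/s,z);print(n,p.round(3),"r",round(float(np.hypot(p[0],p[1])),3));return p
f("greenL",285,289,.066);f("amber",400,287,.066);f("greenR",449,293,.066);f("dish",342,292,.038)
a=f("cap",214,250,.178);b=f("stand",219,306,.035)
f("scr",517,332,.098);f("scr top",518,312,.098);f("scr bot",516,354,.098)
for n,(u0,u1,ub,vt,vb) in {"small":(531,551,540,194,226),"mid":(516,545,530,238,282),"large":(558,598,578,364,420)}.items():
    f(n+" a",u0,vb,.045);f(n+" b",u1,vt,.045)
for u,v,z in((301,190,.07),(476,207,.07),(472,274,.04),(298,261,.04)): f("riser",u,v,z)
f("resH",319,205,.126);f("resL",453,252,.096);f("tong",490,378,.01)
E
```

```text
greenL [0.488 0.192 0.066] r 0.524
amber [ 0.497 -0.071  0.066] r 0.502
greenR [ 0.485 -0.184  0.066] r 0.519
dish [0.486 0.064 0.038] r 0.49
cap [0.558 0.329 0.178] r 0.648
stand [0.448 0.349 0.035] r 0.568
scr [ 0.397 -0.334  0.098] r 0.519
scr top [ 0.442 -0.337  0.098] r 0.555
scr bot [ 0.347 -0.332  0.098] r 0.481
small a [ 0.648 -0.377  0.045] r 0.75
small b [ 0.725 -0.424  0.045] r 0.84
mid a [ 0.515 -0.342  0.045] r 0.618
mid b [ 0.62  -0.41   0.045] r 0.743
large a [ 0.198 -0.439  0.045] r 0.482
large b [ 0.328 -0.532  0.045] r 0.625
riser [0.718 0.161 0.07 ] r 0.736
riser [ 0.685 -0.244  0.07 ] r 0.728
riser [ 0.533 -0.239  0.04 ] r 0.584
riser [0.556 0.168 0.04 ] r 0.581
resH [0.671 0.113 0.126] r 0.681
resL [ 0.575 -0.189  0.096] r 0.606
tong [ 0.291 -0.287  0.01 ] r 0.409
```

```bash
C="python3 -m creep"
python3 -m creep '[{"translation":[-30,-28,0],"roll":-2,"gripper":87},{"translation":[-58,-54,0],"roll":-4,"gripper":87},{"translation":[-87,-80,0],"roll":-6,"gripper":87},{"translation":[-116,-107,0],"roll":-8,"gripper":87},{"translation":[-140,-130,0],"roll":-10,"gripper":87}]'
python3 - <<'E'
from h import *
print(go((.486,.064,.24),80))
cv2.imwrite("pics/w1.png",viewer.camera("wrist"))
E
python3 -m creep '[{"translation":[-30,-28,0],"roll":0,"gripper":87},{"translation":[-58,-54,0],"roll":0,"gripper":87},{"translation":[-87,-80,0],"roll":0,"gripper":87},{"translation":[-116,-107,0],"roll":0,"gripper":87},{"translation":[-140,-130,0],"roll":0,"gripper":87}]'
python3 - <<'E'
from h import *
print(go((.486,.064,.24),80))
E
```

```text
time: 1.77
position: [0.298, 0.4177, 0.2416]
tool_rot: [0.082, 0.997, -0.0, 0.0]
ft_force: [-0.5, -0.3, -0.2]
grip_width: 0.0869
grip_force: 0.0
(array([-243.3, -318.2,    1.9]), np.float64(0.5825419627332877))
time: 2.23
position: [0.4155, 0.2667, 0.2419]
tool_rot: [0.083, 0.997, 0.0, 0.001]
ft_force: [1.3, 0.8, -0.2]
grip_width: 0.0873
grip_force: 0.0
(array([-103.2, -188.2,    1.9]), np.float64(0.437552922039842))
```

View pics/w1.png

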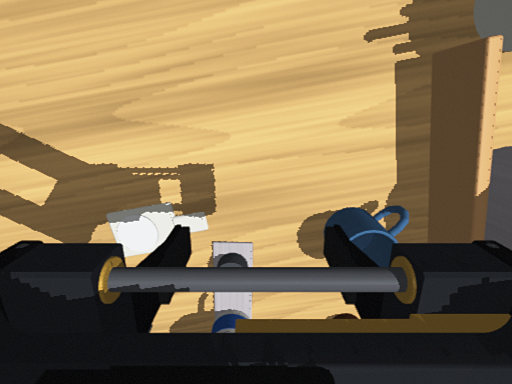

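```bash
python3 -m creep '[{"translation":[-30,-21,-15],"roll":0,"gripper":87},{"translation":[-60,-42,-30],"roll":0,"gripper":87},{"translation":[-90,-64,-45],"roll":0,"gripper":87},{"translation":[-118,-85,-59],"roll":0,"gripper":87}]' >/dev/null
python3 -m creep '[{"translation":[-30,-21,-15],"roll":0,"gripper":87},{"translation":[-60,-42,-30],"roll":0,"gripper":87},{"translation":[-90,-64,-45],"roll":0,"gripper":87},{"translation":[-118,-85,-59],"roll":0,"gripper":87},{"translation":[-118,-85,-59],"roll":0,"gripper":87}]'
python3 - <<'E'
from h import *
c=cam("wrist"); im=viewer.camera("wrist"); cv2.imwrite("pics/w2.png",im); np.savez("w2.npz",K=c[0],R=c[1],t=c[2])
cv2.imwrite("pics/w2b.png",cv2.resize(im[:260],(800,406),interpolation=cv2.INTER_CUBIC))
print(go((.78,-.1,.30),87))
for n in("amber1","green1","dish","scraper","block"): print(n,[([int(x) for x in d["bbox"]],round(d["p"],2)) for d in viewer.recognise("wrist",n)])
E
```

```text
time: 2.98
position: [0.6247, 0.0562, 0.3626]
tool_rot: [0.086, 0.996, -0.001, 0.005]
ft_force: [1.5, 0.3, 0.6]
grip_width: 0.087
grip_force: 0.0
(array([-182.8, -129.7,   61.7]), np.float64(-6.776164274527261))
amber1 [([0, 0, 46, 47], 0.66), ([140, 63, 48, 46], 0.6), ([462, 56, 50, 45], 0.55)]
green1 [([65, 73, 56, 43], 0.63)]
dish [([224, 38, 45, 43], 0.61), ([3, 132, 43, 63], 0.26)]
scraper [([392, 1, 119, 106], 0.52)]
block [([1, 133, 46, 63], 0.8), ([3, 208, 52, 32], 0.59)]
```

View pics/w2b.png

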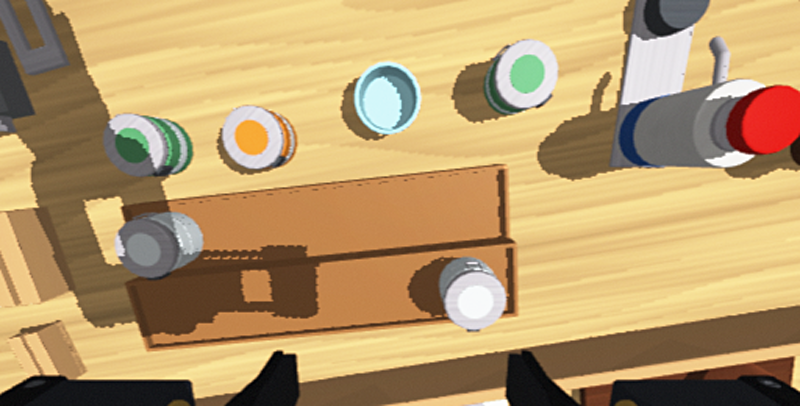

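```bash
python3 - <<'E'
from h import *
a=np.load("w2.npz");c=(a["K"],a["R"],a["t"]);s=800/512
print("cam z axis",c[1][2].round(3),"pos",(-c[1].T@c[2]).round(3))
def f(n,u,v,z):
    p=back(c,u/s,v/s,z);print(n,p.round(4));return p
f("dish rim",387,97,.038);f("greenL",525,74,.066);f("amber",251,138,.066);f("greenR",134,145,.066)
f("cap",765,119,.178);f("stand",677,4,.035)
f("riser FL",507,166,.04);f("riser FR",124,205,.04);f("riser RL",518,315,.07);f("riser RR",149,349,.07);f("step L",514,241,.07);f("step R",128,287,.07)
f("resH",475,302,.126);f("resL",149,249,.096)
E
```

```text
cam z axis [ 0.31  -0.056 -0.949] pos [0.541 0.071 0.503]
dish rim [0.4828 0.0653 0.038 ]
greenL [0.489  0.1926 0.066 ]
amber [ 0.4992 -0.0681  0.066 ]
greenR [ 0.4862 -0.18    0.066 ]
cap [0.5588 0.3235 0.178 ]
stand [0.451  0.3451 0.035 ]
riser FL [0.5673 0.1748 0.04  ]
riser FR [ 0.5378 -0.227   0.04  ]
riser RL [0.7195 0.1653 0.07  ]
riser RR [ 0.6906 -0.2382  0.07  ]
step L [0.6391 0.1682 0.07  ]
step R [ 0.619  -0.2348  0.07  ]
resH [0.6769 0.1152 0.126 ]
resL [ 0.5816 -0.1826  0.096 ]
```

```bash
python3 -m creep '[{"translation":[23,-2,33],"roll":0,"gripper":87},{"translation":[46,-5,66],"roll":0,"gripper":87},{"translation":[70,-7,101],"roll":0,"gripper":87}]' >/dev/null
python3 -m creep '[{"translation":[23,-2,33],"roll":0,"gripper":87},{"translation":[46,-5,66],"roll":0,"gripper":87},{"translation":[71,-8,101],"roll":0,"gripper":87},{"translation":[71,-8,101],"roll":0,"gripper":87},{"translation":[71,-8,101],"roll":0,"gripper":87}]'
python3 - <<'E'
from h import *
c=cam("wrist"); im=viewer.camera("wrist"); cv2.imwrite("pics/w3.png",im); np.savez("w3.npz",K=c[0],R=c[1],t=c[2])
h=cv2.cvtColor(im,cv2.COLOR_BGR2HSV); m=cv2.inRange(h,(83,50,60),(103,255,255))
n,l,st,ce=cv2.connectedComponentsWithStats(m); i=1+np.argmax(st[1:,4]); print(st[i],ce[i])
ys,xs=np.where(l==i); hull=cv2.convexHull(np.stack([xs,ys],1)); e=cv2.fitEllipse(hull); print(e)
# fit circle: sample hull in world at rim height
P=np.array([back(c,*p[0],.038)[:2] for p in hull]); print(cv2.minEnclosingCircle(P.astype(np.float32)))
print(proj(c,(.483,.065,.038)), [d["bbox"] for d in viewer.recognise("wrist","dish")])
E
```

```text
time: 3.95
position: [0.4731, 0.0715, 0.1564]
tool_rot: [0.082, 0.997, 0.0, -0.004]
ft_force: [-0.4, 0.6, 0.2]
grip_width: 0.0866
grip_force: 0.0
[ 221  168   64   65 3163] [252.72083465 200.82674676]
((252.81048583984375, 200.70399475097656), (62.491966247558594, 64.73092651367188), 8.3363037109375)
((0.480129212141037, 0.06580502539873123), 0.03431180119514465)
[252.51214595 203.97820971] [[222.2, 169.2, 62.9, 61.7]]
```

View pics/w3.png

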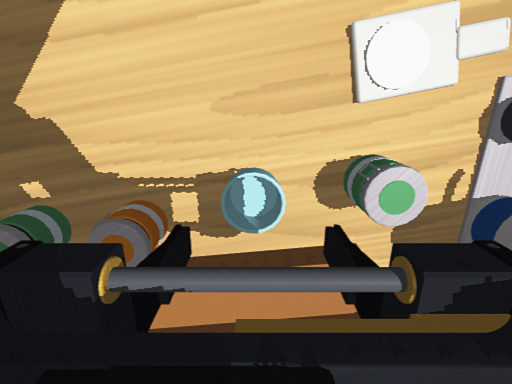

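The picture shows the dish at (253,201), between the opened fingers. Its radius measures 34 mm against the given 33 mm.

```bash
python3 -m creep '[{"translation":[-8,-4.5,30],"roll":0,"gripper":87},{"translation":[-8,-4.5,60],"roll":0,"gripper":87},{"translation":[-8,-4.5,85],"roll":0,"gripper":87},{"translation":[-8,-4.5,85],"roll":0,"gripper":87},{"translation":[-8,-4.5,85],"roll":0,"gripper":87}]'
python3 - <<'E'
from h import *
print(go((.480,.0658,.027),80))
E
```

```text
time: 4.47
position: [0.486, 0.0644, 0.0735]
tool_rot: [0.083, 0.997, 0.0, 0.0]
ft_force: [-0.5, -0.1, 0.7]
grip_width: 0.087
grip_force: 0.0
(array([ 6.2,  0.4, 46.5]), np.float64(0.48353848324971693))
```

```bash
cat > dish.py <<'E'
from h import *
import sys
z=float(sys.argv[1])
c=cam("wrist"); im=viewer.camera("wrist"); cv2.imwrite("pics/d_%d.png"%(telemetry.get_obs()["time"]*100),im)
h=cv2.cvtColor(im,cv2.COLOR_BGR2HSV); m=cv2.inRange(h,(83,50,60),(103,255,255)); m[250:]=0
n,l,st,ce=cv2.connectedComponentsWithStats(m); i=1+np.argmax(st[1:,4]); print(st[i])
ys,xs=np.where(l==i); hull=cv2.convexHull(np.stack([xs,ys],1))
P=np.array([back(c,*p[0],z)[:2] for p in hull]); print(cv2.minEnclosingCircle(P.astype(np.float32)))
E
python3 dish.py .038
python3 - <<'E'
from h import *
print(tool()[0],go((.480,.0658,.027),80))
E
```

```text
[ 212  172   92   78 5645]
((0.4786967635154724, 0.06550204753875732), 0.0339072048664093)
[0.48647919 0.06437913 0.07433399] (array([ 6.8,  0.3, 47.3]), np.float64(0.4924737371166543))
```

```bash
python3 -m creep '[{"translation":[7,0.5,25],"roll":0,"gripper":87},{"translation":[7,0.5,46],"roll":0,"gripper":87},{"translation":[7,0.5,46],"roll":0,"gripper":87},{"translation":[7,0.5,46],"roll":0,"gripper":50},{"translation":[7,0.5,46],"roll":0,"gripper":50}]' 12
python3 -m creep '[{"translation":[0,0,0],"roll":0,"gripper":50},{"translation":[0,0,0],"roll":0,"gripper":50},{"translation":[0,0,0],"roll":0,"gripper":50},{"translation":[0,0,0],"roll":0,"gripper":50},{"translation":[0,0,0],"roll":0,"gripper":50}]' 12
python3 -m creep '[{"translation":[0,0,-20],"roll":0,"gripper":50},{"translation":[0,0,-50],"roll":0,"gripper":50},{"translation":[0,0,-90],"roll":0,"gripper":50},{"translation":[0,0,-120],"roll":0,"gripper":50},{"translation":[0,0,-120],"roll":0,"gripper":50}]' 12
python3 - <<'E'
from h import *
print(go((.46,.31,.16),80))
E
```

```text
time: 4.93
position: [0.4795, 0.066, 0.029]
tool_rot: [0.083, 0.997, -0.0, 0.002]
ft_force: [0.9, -0.6, 0.4]
grip_width: 0.08
grip_force: 0.0
time: 5.35
position: [0.4787, 0.066, 0.0284]
tool_rot: [0.083, 0.997, -0.0, 0.001]
ft_force: [0.3, 0.5, 6.9]
grip_width: 0.063
grip_force: 11.7
time: 5.77
position: [0.4812, 0.0659, 0.1525]
tool_rot: [0.083, 0.997, -0.0, 0.006]
ft_force: [1.2, -0.2, -0.9]
grip_width: 0.0633
grip_force: 12.0
(array([ 61.1, 237.3,  -8. ]), np.float64(0.491657850405943))
```

```bash
python3 -m creep '[{"translation":[3,34,-17],"roll":0,"gripper":50},{"translation":[6,70,-34],"roll":0,"gripper":50},{"translation":[9,104,-51],"roll":0,"gripper":50},{"translation":[12,138,-68],"roll":0,"gripper":50},{"translation":[14,170,-84],"roll":0,"gripper":50}]' >/dev/null
python3 -m creep '[{"translation":[1,34,-15],"roll":0,"gripper":50},{"translation":[1,34,-15],"roll":0,"gripper":50},{"translation":[1,34,-15],"roll":0,"gripper":50},{"translation":[1,34,-15],"roll":0,"gripper":50},{"translation":[1,34,-15],"roll":0,"gripper":50}]'
python3 - <<'E'
from h import *
c=cam("wrist"); im=viewer.camera("wrist"); cv2.imwrite("pics/w4.png",im); np.savez("w4.npz",K=c[0],R=c[1],t=c[2])
print(proj(c,(.45,.347,.035)),proj(c,(.558,.326,.178)))
im=viewer.camera("top"); cv2.imwrite("pics/t4.png",im)
E
```

```text
time: 6.6
position: [0.4955, 0.2684, 0.2448]
tool_rot: [0.083, 0.997, -0.001, -0.002]
ft_force: [0.3, -0.6, -1.0]
grip_width: 0.0627
grip_force: 12.0
[313.96021614 126.30720286] [334.76979532 268.48143949]
```

View pics/w4.png

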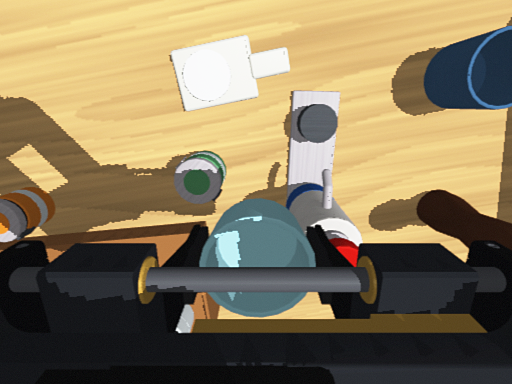

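```bash
python3 - <<'E'
from h import *
a=np.load("w4.npz");c=(a["K"],a["R"],a["t"]);im=cv2.imread("pics/w4.png")
for u,v in((340,92),(336,175),(293,91),(288,180)):print((u,v),back(c,u,v,.006).round(4))
g=cv2.cvtColor(im,cv2.COLOR_BGR2GRAY);print(g[122,285:350]);print(g[95:150,320])
m=(g<125).astype(np.uint8);m[:, :285]=0;m[:,345:]=0;m[:95]=0;m[150:]=0
n,l,st,ce=cv2.connectedComponentsWithStats(m);i=1+np.argmax(st[1:,4]);print(st[i],ce[i])
cv2.imwrite("pics/w4c.png",cv2.resize(im[80:220,270:360],None,fx=4,fy=4,interpolation=cv2.INTER_NEAREST))
E
```

```text
(340, 92) [0.4154 0.3901 0.006 ]
(336, 175) [0.5252 0.3761 0.006 ]
(293, 91) [0.4041 0.3302 0.006 ]
(288, 180) [0.5212 0.3081 0.006 ]
[ 88  97  98  99 101  98  97 100 105 106 111  91  47  29  35  72  99  98
  96  96  99  96  97  99  97  99  93  96  96  97  96  97  96  96  97  97
  97  98  99  97  97  97  99  96  96  98  99  96  98  97  96  95 140 190
 201 198 198 197 197 197 196 198 200 198 201]
[227 228 228 227 228 228 227 232 232 103  90  95  97  99  96  97  99  96
  98  97  99  97  95  97  99  96  95  97  93  94  96  99  95  94  95  95
  95  96  97  99  94  96  94  93  92  91  86 121 235 231 227 225 226 227
 227]
[ 285   95   52   55 1709] [310.13926273 122.95962551]
```

View pics/w4c.png

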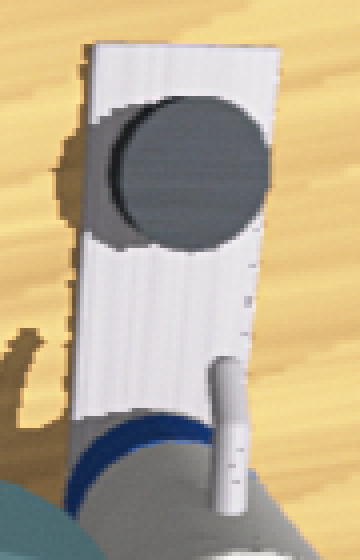

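```bash
python3 - <<'E'
from h import *
a=np.load("w4.npz");c=(a["K"],a["R"],a["t"])
s=back(c,319.3,123.2,.035);print(s.round(4),np.linalg.norm(back(c,300.9,123,.035)-back(c,337.7,123,.035)),np.linalg.norm(back(c,319,103.9,.035)-back(c,319,142.7,.035)))
print("spout tip",back(c,326,170,.089).round(4), back(c,326,170,.1).round(4))
for q in((.558,.326,.178),(.5588,.3235,.178)):
  d=np.array(q)[:2]-s[:2];print(np.linalg.norm(d),np.degrees(np.arctan2(d[1],d[0])))
print(go((s[0],s[1],.16),79))
E
python3 - <<'E'
from h import *
c=cam("top");im=cv2.imread("pics/t4.png");h=cv2.cvtColor(im,cv2.COLOR_BGR2HSV);m=cv2.inRange(h[150:175,125:150],(0,150,120),(8,255,255))|cv2.inRange(h[150:175,125:150],(172,150,120),(180,255,255))
ys,xs=np.where(m);print(len(xs),xs.min(),xs.max(),ys.min(),ys.max(),back(c,125+xs.mean(),150+ys.mean(),.172))
E
```

```text
[0.4474 0.3539 0.035 ] 0.04547674366342917 0.04676706768216814
spout tip [0.4934 0.3453 0.089 ] [0.4904 0.3429 0.1   ]
0.11410478910606389 -14.15327039469027
0.11551329504988789 -15.258697554761103
(array([62.1, 76.4, 85.2]), np.float64(1.3731745313645547))Traceback (most recent call last):
  File "<stdin>", line 3, in <module>
    return umr_minimum(a, axis, None, out, keepdims, initial, where)
ValueError: zero-size array to reduction operation minimum which has no identity
```

```bash
python3 -m creep '[{"translation":[25,30,0],"roll":1.4,"gripper":50},{"translation":[50,60,0],"roll":1.4,"gripper":50},{"translation":[62,76,20],"roll":1.4,"gripper":50},{"translation":[62,76,55],"roll":1.4,"gripper":50},{"translation":[62,76,95],"roll":1.4,"gripper":50}]' >/dev/null
python3 -m creep '[{"translation":[0,0,20],"roll":0,"gripper":50},{"translation":[0,0,40],"roll":0,"gripper":50},{"translation":[0,0,60],"roll":0,"gripper":50},{"translation":[0,0,60],"roll":0,"gripper":50},{"translation":[0,0,60],"roll":0,"gripper":50}]'
python3 - <<'E'
from h import *
print(go((.4475,.3532,.063),79))
c=cam("wrist"); im=viewer.camera("wrist"); cv2.imwrite("pics/w5.png",im)
E
```

```text
time: 7.53
position: [0.4476, 0.3537, 0.0901]
tool_rot: [0.096, 0.995, -0.001, -0.002]
ft_force: [0.2, 0.5, -1.0]
grip_width: 0.063
grip_force: 12.0
(array([-0.1, -0.4, 27.1]), np.float64(-0.006937796261738072))
```

View pics/w5.png

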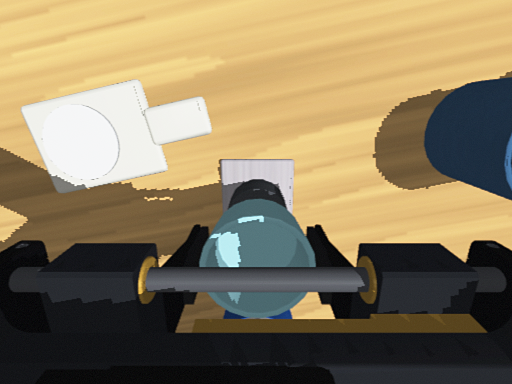

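```bash
python3 -m creep '[{"translation":[0,0,12],"roll":0,"gripper":50},{"translation":[0,0,24],"roll":0,"gripper":50},{"translation":[0,0,24],"roll":0,"gripper":50},{"translation":[0,0,24],"roll":0,"gripper":50}]'
python3 -m creep '[{"translation":[0,0,1],"roll":0,"gripper":50},{"translation":[0,0,2],"roll":0,"gripper":50},{"translation":[0,0,2],"roll":0,"gripper":50}]'
```

```text
time: 7.92
position: [0.4476, 0.3546, 0.0667]
tool_rot: [0.095, 0.995, -0.0, -0.001]
ft_force: [0.1, -0.6, -1.7]
grip_width: 0.0628
grip_force: 12.0
time: 8.17
position: [0.4483, 0.3551, 0.0654]
tool_rot: [0.095, 0.995, 0.0, 0.0]
ft_force: [-0.4, 0.7, -0.8]
grip_width: 0.063
grip_force: 12.0
```

```bash
python3 -m creep '[{"translation":[0,1,1],"roll":0,"gripper":50},{"translation":[0,1,2],"roll":0,"gripper":50},{"translation":[0,1,2],"roll":0,"gripper":50}]'
python3 -m creep '[{"translation":[0,0,1],"roll":0,"gripper":50},{"translation":[0,0,1],"roll":0,"gripper":50},{"translation":[0,0,1],"roll":0,"gripper":50}]'
```

```text
time: 8.42
position: [0.4488, 0.3562, 0.0635]
tool_rot: [0.095, 0.995, 0.0, 0.0]
ft_force: [0.5, 0.9, -0.3]
grip_width: 0.0629
grip_force: 11.9
time: 8.67
position: [0.4488, 0.3562, 0.0634]
tool_rot: [0.095, 0.995, 0.0, 0.001]
ft_force: [0.0, -0.7, 5.2]
grip_width: 0.0626
grip_force: 11.7
```

```bash
python3 -m creep '[{"translation":[1,-2.3,-2],"roll":0,"gripper":50},{"translation":[1,-2.3,-2],"roll":0,"gripper":50},{"translation":[1,-2.3,-0.5],"roll":0,"gripper":50},{"translation":[1,-2.3,-0.5],"roll":0,"gripper":50},{"translation":[1,-2.3,-0.5],"roll":0,"gripper":50}]'
python3 -m creep '[{"translation":[0,0,0],"roll":0,"gripper":66},{"translation":[0,0,0],"roll":0,"gripper":72},{"translation":[0,0,0],"roll":0,"gripper":86},{"translation":[0,0,0],"roll":0,"gripper":86},{"translation":[0,0,0],"roll":0,"gripper":86}]'
python3 -m creep '[{"translation":[0,0,-20],"roll":0,"gripper":86},{"translation":[0,0,-50],"roll":0,"gripper":86},{"translation":[0,0,-90],"roll":0,"gripper":86},{"translation":[0,0,-130],"roll":0,"gripper":86},{"translation":[0,0,-170],"roll":0,"gripper":86}]'
python3 -m creep '[{"translation":[0,0,0],"roll":0,"gripper":86},{"translation":[0,0,0],"roll":0,"gripper":86},{"translation":[0,0,0],"roll":0,"gripper":86}]'
python3 dish.py .073
python3 - <<'E'
from h import *
im=viewer.camera("wrist");cv2.imwrite("pics/w6.png",im);c=cam("wrist");np.savez("w6.npz",K=c[0],R=c[1],t=c[2])
E
```

```text
time: 9.08
position: [0.4468, 0.3536, 0.0631]
tool_rot: [0.095, 0.995, -0.0, -0.0]
ft_force: [-1.6, -1.4, 5.0]
grip_width: 0.0626
grip_force: 11.7
time: 9.5
position: [0.4469, 0.3538, 0.0625]
tool_rot: [0.095, 0.995, -0.0, -0.0]
ft_force: [0.1, -0.8, 0.9]
grip_width: 0.0822
grip_force: 0.0
time: 9.92
position: [0.4464, 0.3536, 0.234]
tool_rot: [0.095, 0.995, -0.0, -0.001]
ft_force: [0.2, 0.7, -1.1]
grip_width: 0.086
grip_force: 0.0
time: 10.17
position: [0.4464, 0.3536, 0.2324]
tool_rot: [0.095, 0.995, -0.0, -0.0]
ft_force: [0.5, -1.5, 0.1]
grip_width: 0.086
grip_force: 0.0
[ 230  155   56   57 2460]
((0.44885677099227905, 0.35309791564941406), 0.03413262218236923)
```

View pics/w6.png

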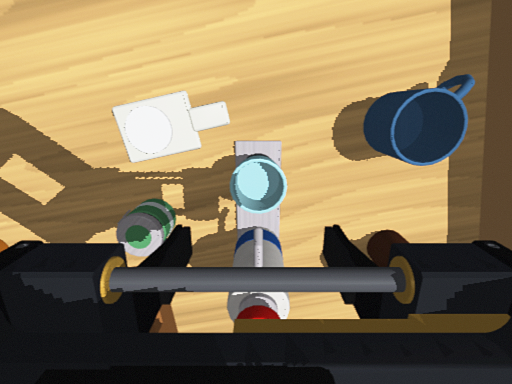

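The dish stands level on the stand at (258,185), measured at (.449,.353). The cap lies further along the tool's -x, so I press it next.

```bash
python3 -m creep '[{"translation":[-35,0,0],"roll":0,"gripper":40},{"translation":[-70,0,0],"roll":0,"gripper":0},{"translation":[-114,0,0],"roll":0,"gripper":0},{"translation":[-114,0,0],"roll":0,"gripper":0},{"translation":[-114,0,0],"roll":0,"gripper":0}]'
python3 -m creep '[{"translation":[0,0,15],"roll":0,"gripper":0},{"translation":[0,0,28],"roll":0,"gripper":0},{"translation":[0,0,28],"roll":0,"gripper":0},{"translation":[0,0,28],"roll":0,"gripper":0},{"translation":[0,0,28],"roll":0,"gripper":0}]'
python3 - <<'E'
from h import *
print(go((.5603,.3321,.197)))
E
```

```text
time: 10.68
position: [0.5605, 0.3309, 0.23]
tool_rot: [0.097, 0.995, -0.001, -0.001]
ft_force: [-1.2, -1.0, 0.8]
grip_width: 0.0601
grip_force: 0.0
time: 11.1
position: [0.558, 0.3326, 0.2046]
tool_rot: [0.095, 0.995, -0.0, -0.001]
ft_force: [-0.8, 0.1, 1.2]
grip_width: 0.0274
grip_force: 0.0
(array([-2.4, -0. ,  7.6]), None)
```

```bash
python3 -m creep '[{"translation":[-2,0,0],"roll":0,"gripper":0},{"translation":[-2,0,0],"roll":0,"gripper":0},{"translation":[-2,0,3],"roll":0,"gripper":0},{"translation":[-2,0,5],"roll":0,"gripper":0},{"translation":[-2,0,5],"roll":0,"gripper":0}]'
python3 -m creep '[{"translation":[0,0,3],"roll":0,"gripper":0},{"translation":[0,0,6],"roll":0,"gripper":0},{"translation":[0,0,9],"roll":0,"gripper":0},{"translation":[0,0,9],"roll":0,"gripper":0}]'
python3 -m creep '[{"translation":[0,0,1],"roll":0,"gripper":0},{"translation":[0,0,2],"roll":0,"gripper":0},{"translation":[0,0,2],"roll":0,"gripper":0}]'
```

```text
time: 11.52
position: [0.5605, 0.3317, 0.1994]
tool_rot: [0.095, 0.995, -0.0, -0.0]
ft_force: [0.0, 0.6, -0.5]
grip_width: 0.0023
grip_force: 0.0
time: 11.85
position: [0.5611, 0.3319, 0.1908]
tool_rot: [0.095, 0.995, 0.0, 0.0]
ft_force: [0.6, 0.1, 4.6]
grip_width: 0.0003
grip_force: 2.5
time: 12.1
position: [0.5611, 0.3319, 0.1894]
tool_rot: [0.095, 0.995, 0.0, 0.0]
ft_force: [-1.0, -1.3, 5.7]
grip_width: 0.0003
grip_force: 2.8
```

```bash
python3 -m creep '[{"translation":[0,0,1],"roll":0,"gripper":0},{"translation":[0,0,2],"roll":0,"gripper":0},{"translation":[0,0,2],"roll":0,"gripper":0}]'
python3 -m creep '[{"translation":[0,0,1],"roll":0,"gripper":0},{"translation":[0,0,1],"roll":0,"gripper":0},{"translation":[0,0,1],"roll":0,"gripper":0}]'
python3 -m creep '[{"translation":[0,0,1],"roll":0,"gripper":0},{"translation":[0,0,1],"roll":0,"gripper":0},{"translation":[0,0,1],"roll":0,"gripper":0}]'
```

```text
time: 12.35
position: [0.5611, 0.3319, 0.1876]
tool_rot: [0.095, 0.995, 0.0, 0.0]
ft_force: [-0.8, -1.2, 5.5]
grip_width: 0.0005
grip_force: 3.2
time: 12.6
position: [0.5611, 0.3319, 0.1874]
tool_rot: [0.095, 0.995, 0.0, 0.001]
ft_force: [-1.6, -1.1, 9.8]
grip_width: 0.0006
grip_force: 4.5
time: 12.85
position: [0.5611, 0.332, 0.1873]
tool_rot: [0.095, 0.995, 0.0, 0.001]
ft_force: [-2.9, -0.9, 12.4]
grip_width: 0.0006
grip_force: 6.4
```

```bash
python3 -m creep '[{"translation":[0,0,-8],"roll":0,"gripper":0},{"translation":[0,0,-25],"roll":0,"gripper":0},{"translation":[0,0,-60],"roll":0,"gripper":0},{"translation":[10,-30,-65],"roll":0,"gripper":40},{"translation":[20,-65,-65],"roll":0,"gripper":86}]'
python3 -m creep '[{"translation":[14,-35,0],"roll":-3,"gripper":86},{"translation":[24,-75,0],"roll":-7,"gripper":86},{"translation":[24,-85,40],"roll":-7,"gripper":86},{"translation":[24,-85,75],"roll":-7,"gripper":86},{"translation":[24,-85,85],"roll":-7,"gripper":86}]'
python3 -m creep '[{"translation":[0,0,0],"roll":0,"gripper":86},{"translation":[0,0,0],"roll":0,"gripper":86},{"translation":[0,0,0],"roll":0,"gripper":86}]'
cat > jar.py <<'E'
from h import *
import sys
col=sys.argv[1]; zb=float(sys.argv[2]); x,y=float(sys.argv[3]),float(sys.argv[4])
c=cam("wrist"); im=viewer.camera("wrist"); n="pics/j_%d.png"%(telemetry.get_obs()["time"]*100); cv2.imwrite(n,im); print(n)
h=cv2.cvtColor(im,cv2.COLOR_BGR2HSV)
m=cv2.inRange(h,(50,60,60),(80,255,255)) if col=="g" else cv2.inRange(h,(8,150,80),(19,255,255)); m[240:]=0
k,l,st,ce=cv2.connectedComponentsWithStats(m)
print("expect",proj(c,(x,y,zb+.066)).round(0))
for i in range(1,k):
    if st[i,4]>60: print(st[i],ce[i].round(1),back(c,*ce[i],zb+.066).round(4))
print(go((x,y,zb+.045),86))
E
python3 jar.py g 0 .489 .193
```

```text
time: 13.27
position: [0.5311, 0.2733, 0.2523]
tool_rot: [0.094, 0.996, 0.002, 0.004]
ft_force: [0.0, -0.1, -0.9]
grip_width: 0.0077
grip_force: 0.0
time: 13.68
position: [0.4858, 0.1913, 0.1611]
tool_rot: [0.035, 0.999, -0.001, -0.004]
ft_force: [-0.8, 0.5, -0.9]
grip_width: 0.0391
grip_force: 0.0
time: 13.93
position: [0.4907, 0.1936, 0.1659]
tool_rot: [0.034, 0.999, 0.0, 0.001]
ft_force: [0.3, -0.4, 0.5]
grip_width: 0.0591
grip_force: 0.0
pics/j_1398.png
expect [256. 197.]
[244 159  40  18 186] [262.2 163.4] [0.4579 0.2003 0.066 ]
[242 180  34  33 867] [258.1 195.7] [0.4879 0.1947 0.066 ]
(array([  2.1,  -0.9, 121.2]), np.float64(0.1286535677550944))
```

```bash
python3 -m creep '[{"translation":[3,1,0],"roll":0,"gripper":86},{"translation":[3,1,0],"roll":0,"gripper":86},{"translation":[3,1,20],"roll":0,"gripper":86},{"translation":[3,1,40],"roll":0,"gripper":86},{"translation":[3,1,60],"roll":0,"gripper":86}]'
python3 -m creep '[{"translation":[0,0,30],"roll":0,"gripper":86},{"translation":[0,0,61],"roll":0,"gripper":86},{"translation":[0,0,61],"roll":0,"gripper":86},{"translation":[0,0,61],"roll":0,"gripper":86},{"translation":[0,0,61],"roll":0,"gripper":45}]'
python3 -m creep '[{"translation":[0,0,0],"roll":0,"gripper":45},{"translation":[0,0,0],"roll":0,"gripper":45},{"translation":[0,0,0],"roll":0,"gripper":45},{"translation":[0,0,0],"roll":0,"gripper":45},{"translation":[0,0,0],"roll":0,"gripper":45}]' 20
python3 -m creep '[{"translation":[0,0,-15],"roll":0,"gripper":45},{"translation":[0,0,-45],"roll":0,"gripper":45},{"translation":[0,0,-80],"roll":0,"gripper":45},{"translation":[0,0,-115],"roll":0,"gripper":45},{"translation":[0,0,-145],"roll":0,"gripper":45}]'
python3 - <<'E'
from h import *
print(go((.6689,-.0042,.19),86))
E
```

```text
time: 14.4
position: [0.4871, 0.1946, 0.1052]
tool_rot: [0.034, 0.999, 0.0, 0.002]
ft_force: [0.7, 0.6, -0.6]
grip_width: 0.0853
grip_force: 0.0
time: 14.82
position: [0.4871, 0.1944, 0.045]
tool_rot: [0.034, 0.999, 0.0, 0.001]
ft_force: [0.4, -0.4, 1.1]
grip_width: 0.084
grip_force: 0.0
time: 15.23
position: [0.4869, 0.1944, 0.0448]
tool_rot: [0.034, 0.999, 0.0, 0.001]
ft_force: [-0.4, 0.2, 6.1]
grip_width: 0.0574
grip_force: 20.0
time: 15.65
position: [0.4858, 0.194, 0.1903]
tool_rot: [0.034, 0.999, -0.0, -0.0]
ft_force: [0.9, -0.1, -3.1]
grip_width: 0.0572
grip_force: 20.0
(array([-196.3, -185.2,    0.3]), np.float64(0.07562998272416621))
```

```bash
python3 -m creep '[{"translation":[-28,-26,-10],"roll":0,"gripper":45},{"translation":[-56,-52,-20],"roll":0,"gripper":45},{"translation":[-84,-78,-30],"roll":0,"gripper":45},{"translation":[-112,-106,-40],"roll":0,"gripper":45},{"translation":[-140,-132,-40],"roll":0,"gripper":45}]' >/dev/null
python3 -m creep '[{"translation":[-28,-26,0],"roll":0,"gripper":45},{"translation":[-56,-53,0],"roll":0,"gripper":45},{"translation":[-56,-53,0],"roll":0,"gripper":45},{"translation":[-56,-53,0],"roll":0,"gripper":45},{"translation":[-56,-53,0],"roll":0,"gripper":45}]'
python3 - <<'E'
from h import *
print(go((.6689,-.0042,.19),86))
c=cam("wrist"); im=viewer.camera("wrist"); cv2.imwrite("pics/w7.png",im); np.savez("w7.npz",K=c[0],R=c[1],t=c[2])
d=im.copy()
ex=np.array([.9974,-.0724]);ey=np.array([.0724,.9974]);o=np.array([.6268,-.0312])
for x,z in((-.076,.04),(0,.07),(.080,.07)):
    q=[tuple(int(round(t)) for t in proj(c,[*(o+ex*x+ey*y),z])) for y in(-.205,.205)]
    cv2.line(d,q[0],q[1],(255,0,255),1)
cv2.imwrite("pics/w7d.png",cv2.resize(d[:270],(800,422)))
E
```

```text
time: 16.48
position: [0.6677, -0.0038, 0.2273]
tool_rot: [0.035, 0.999, 0.001, -0.002]
ft_force: [-0.4, -0.0, -2.7]
grip_width: 0.0575
grip_force: 20.0
(array([-1.4, -0.4, 37.3]), np.float64(0.025488788812111807))
```

View pics/w7d.png

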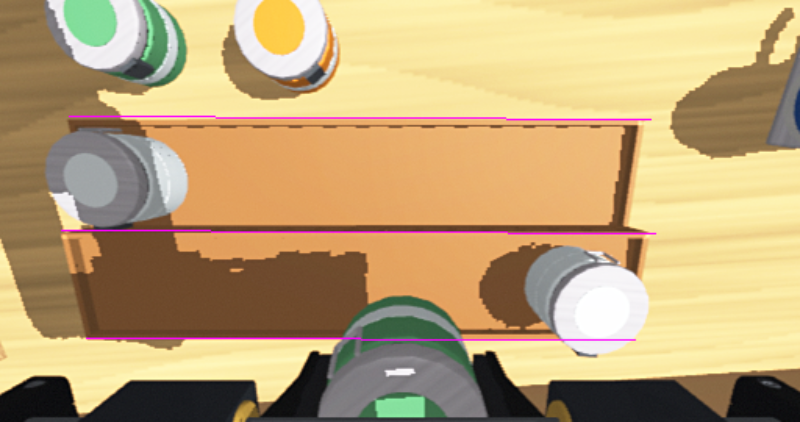

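```bash
python3 -m creep '[{"translation":[-1,0,30],"roll":0,"gripper":45},{"translation":[-1,0,65],"roll":0,"gripper":45},{"translation":[-1,0,100],"roll":0,"gripper":45},{"translation":[-1,0,117],"roll":0,"gripper":45},{"translation":[-1,0,117],"roll":0,"gripper":45}]'
python3 -m creep '[{"translation":[0,0,0],"roll":0,"gripper":45},{"translation":[0,0,2],"roll":0,"gripper":45},{"translation":[0,0,4],"roll":0,"gripper":45},{"translation":[0,0,4],"roll":0,"gripper":45}]'
python3 - <<'E'
from h import *
print(go((.6689,-.0042,.105),86))
E
```

```text
time: 16.95
position: [0.6657, -0.0018, 0.107]
tool_rot: [0.033, 0.999, 0.001, -0.005]
ft_force: [-1.0, -0.1, -3.4]
grip_width: 0.0575
grip_force: 20.0
time: 17.28
position: [0.6709, -0.0038, 0.1093]
tool_rot: [0.034, 0.999, -0.0, 0.001]
ft_force: [-0.5, 0.5, -3.2]
grip_width: 0.0579
grip_force: 20.0
(array([ 2. , -0.5,  4.3]), np.float64(0.09623127800144005))
```

```bash
python3 -m creep '[{"translation":[1.5,0,2],"roll":0,"gripper":45},{"translation":[1.5,0,4],"roll":0,"gripper":45},{"translation":[1.5,0,4],"roll":0,"gripper":45},{"translation":[1.5,0,4],"roll":0,"gripper":45}]'
python3 -m creep '[{"translation":[0,0,1],"roll":0,"gripper":45},{"translation":[0,0,1],"roll":0,"gripper":45},{"translation":[0,0,1],"roll":0,"gripper":45}]'
```

```text
time: 17.62
position: [0.6693, -0.004, 0.1047]
tool_rot: [0.034, 0.999, -0.0, 0.001]
ft_force: [0.1, -0.3, 2.1]
grip_width: 0.0576
grip_force: 20.0
time: 17.87
position: [0.6694, -0.0039, 0.1047]
tool_rot: [0.034, 0.999, -0.0, 0.001]
ft_force: [-1.4, -0.2, 8.2]
grip_width: 0.0575
grip_force: 20.0
```

```bash
python3 -m creep '[{"translation":[0,0,0],"roll":0,"gripper":64},{"translation":[0,0,0],"roll":0,"gripper":72},{"translation":[0,0,0],"roll":0,"gripper":84},{"translation":[0,0,0],"roll":0,"gripper":84},{"translation":[0,0,0],"roll":0,"gripper":84}]'
python3 -m creep '[{"translation":[0,0,-15],"roll":0,"gripper":84},{"translation":[0,0,-50],"roll":0,"gripper":84},{"translation":[0,0,-90],"roll":0,"gripper":84},{"translation":[0,0,-125],"roll":0,"gripper":84},{"translation":[25,-28,-125],"roll":0,"gripper":84}]'
python3 -m creep '[{"translation":[28,-30,0],"roll":0,"gripper":84},{"translation":[56,-60,0],"roll":0,"gripper":84},{"translation":[84,-90,0],"roll":0,"gripper":84},{"translation":[112,-120,0],"roll":0,"gripper":84},{"translation":[140,-150,0],"roll":0,"gripper":86}]' >/dev/null
python3 -m creep '[{"translation":[5,-10,30],"roll":0,"gripper":86},{"translation":[5,-10,60],"roll":0,"gripper":86},{"translation":[5,-10,60],"roll":0,"gripper":86},{"translation":[5,-10,60],"roll":0,"gripper":86},{"translation":[5,-10,60],"roll":0,"gripper":86}]'
python3 jar.py g 0 .486 -.18
```

```text
time: 18.28
position: [0.6685, -0.0039, 0.1024]
tool_rot: [0.034, 0.999, 0.0, -0.0]
ft_force: [-0.5, 0.3, 0.0]
grip_width: 0.0804
grip_force: 0.0
time: 18.7
position: [0.6508, -0.028, 0.2365]
tool_rot: [0.032, 0.999, -0.001, 0.011]
ft_force: [2.8, -1.1, 0.9]
grip_width: 0.0841
grip_force: 0.0
time: 19.53
position: [0.4871, -0.1798, 0.1685]
tool_rot: [0.034, 0.999, -0.0, 0.001]
ft_force: [-0.3, -0.1, 0.6]
grip_width: 0.0858
grip_force: 0.0
pics/j_1958.png
expect [257. 197.]
[245 159  35  17 166] [261.3 164. ] [ 0.4551 -0.1741  0.066 ]
[238 180  33  32 845] [253.9 195.6] [ 0.4846 -0.1829  0.066 ]
(array([  1.8,  -0. , 124. ]), np.float64(0.1349854303742717))
```

```bash
python3 -m creep '[{"translation":[3,-3,30],"roll":0,"gripper":86},{"translation":[3,-3,60],"roll":0,"gripper":86},{"translation":[3,-3,95],"roll":0,"gripper":86},{"translation":[3,-3,123],"roll":0,"gripper":86},{"translation":[3,-3,123],"roll":0,"gripper":86}]'
python3 -m creep '[{"translation":[0,0,0],"roll":0,"gripper":86},{"translation":[0,0,0],"roll":0,"gripper":45},{"translation":[0,0,0],"roll":0,"gripper":45},{"translation":[0,0,0],"roll":0,"gripper":45},{"translation":[0,0,0],"roll":0,"gripper":45}]' 20
python3 -m creep '[{"translation":[0,0,0],"roll":0,"gripper":45},{"translation":[0,0,0],"roll":0,"gripper":45},{"translation":[0,0,0],"roll":0,"gripper":45}]' 20
python3 -m creep '[{"translation":[0,0,-15],"roll":0,"gripper":45},{"translation":[0,0,-45],"roll":0,"gripper":45},{"translation":[0,0,-80],"roll":0,"gripper":45},{"translation":[0,0,-115],"roll":0,"gripper":45},{"translation":[0,0,-145],"roll":0,"gripper":45}]'
python3 - <<'E'
from h import *
print(go((.6580,-.1538,.19),86))
E
```

```text
time: 20.0
position: [0.4818, -0.181, 0.0417]
tool_rot: [0.034, 0.999, 0.002, -0.003]
ft_force: [-1.5, -0.1, 0.2]
grip_width: 0.0861
grip_force: 0.0
time: 20.42
position: [0.484, -0.1831, 0.0464]
tool_rot: [0.034, 0.999, -0.001, 0.001]
ft_force: [-0.5, 0.4, 0.2]
grip_width: 0.0669
grip_force: 0.0
time: 20.67
position: [0.4834, -0.1827, 0.0457]
tool_rot: [0.034, 0.999, -0.0, 0.001]
ft_force: [-0.5, 0.8, 6.6]
grip_width: 0.0575
grip_force: 20.0
time: 21.08
position: [0.4825, -0.1823, 0.1912]
tool_rot: [0.034, 0.999, 0.0, -0.0]
ft_force: [0.9, -0.4, -3.9]
grip_width: 0.0576
grip_force: 20.0
(array([-173.2,   40.5,    1.1]), np.float64(0.06921674003783096))
```

```bash
python3 -m creep '[{"translation":[-35,8,0],"roll":0,"gripper":45},{"translation":[-75,16,0],"roll":0,"gripper":45},{"translation":[-112,26,0],"roll":0,"gripper":45},{"translation":[-150,34,0],"roll":0,"gripper":45},{"translation":[-172,40,0],"roll":0,"gripper":45}]'
python3 -m creep '[{"translation":[0,0,0],"roll":0,"gripper":45},{"translation":[0,0,0],"roll":0,"gripper":45},{"translation":[0,0,30],"roll":0,"gripper":45},{"translation":[0,0,60],"roll":0,"gripper":45},{"translation":[0,0,77],"roll":0,"gripper":45}]'
python3 -m creep '[{"translation":[0,0,0],"roll":0,"gripper":45},{"translation":[0,0,0],"roll":0,"gripper":45},{"translation":[0,0,0],"roll":0,"gripper":45}]'
python3 - <<'E'
from h import *
print(go((.6580,-.1538,.1055),86))
E
```

```text
time: 21.5
position: [0.6607, -0.1538, 0.1893]
tool_rot: [0.034, 0.999, -0.0, 0.001]
ft_force: [0.8, -1.1, -2.5]
grip_width: 0.0576
grip_force: 20.0
time: 21.92
position: [0.6534, -0.1537, 0.1093]
tool_rot: [0.035, 0.999, 0.001, -0.004]
ft_force: [-0.6, 0.0, -3.5]
grip_width: 0.0573
grip_force: 20.0
time: 22.17
position: [0.6573, -0.155, 0.1138]
tool_rot: [0.035, 0.999, -0.0, 0.0]
ft_force: [0.1, 0.5, -2.2]
grip_width: 0.0577
grip_force: 20.0
(array([-0.7,  1.2,  8.3]), np.float64(0.03604965280324279))
```

```bash
python3 -m creep '[{"translation":[0,1,3],"roll":0,"gripper":45},{"translation":[0,1,6],"roll":0,"gripper":45},{"translation":[0,1,8],"roll":0,"gripper":45},{"translation":[0,1,8],"roll":0,"gripper":45}]'
python3 -m creep '[{"translation":[0,0,1],"roll":0,"gripper":45},{"translation":[0,0,1.5],"roll":0,"gripper":45},{"translation":[0,0,1.5],"roll":0,"gripper":45}]'
```

```text
time: 22.5
position: [0.6579, -0.1536, 0.1058]
tool_rot: [0.034, 0.999, -0.0, 0.001]
ft_force: [-0.8, 0.8, 0.9]
grip_width: 0.0578
grip_force: 20.0
time: 22.75
position: [0.6579, -0.1536, 0.1057]
tool_rot: [0.034, 0.999, -0.0, 0.001]
ft_force: [-3.1, 1.3, 8.5]
grip_width: 0.0578
grip_force: 20.0
```

```bash
python3 -m creep '[{"translation":[0,0,0],"roll":0,"gripper":64},{"translation":[0,0,0],"roll":0,"gripper":72},{"translation":[0,0,0],"roll":0,"gripper":84},{"translation":[0,0,0],"roll":0,"gripper":84},{"translation":[0,0,0],"roll":0,"gripper":84}]'
python3 -m creep '[{"translation":[0,0,-15],"roll":0,"gripper":84},{"translation":[0,0,-50],"roll":0,"gripper":84},{"translation":[0,0,-85],"roll":0,"gripper":84},{"translation":[0,0,-110],"roll":0,"gripper":84},{"translation":[25,10,-125],"roll":0,"gripper":84}]' >/dev/null
python3 -m creep '[{"translation":[28,13,0],"roll":0,"gripper":84},{"translation":[56,26,0],"roll":0,"gripper":84},{"translation":[84,38,0],"roll":0,"gripper":84},{"translation":[112,51,0],"roll":0,"gripper":84},{"translation":[139,64,0],"roll":0,"gripper":86}]' >/dev/null
python3 -m creep '[{"translation":[0,0,30],"roll":0,"gripper":86},{"translation":[0,0,60],"roll":0,"gripper":86},{"translation":[0,0,60],"roll":0,"gripper":86},{"translation":[0,0,60],"roll":0,"gripper":86},{"translation":[0,0,60],"roll":0,"gripper":86}]'
python3 jar.py a 0 .499 -.068
```

```text
time: 23.17
position: [0.6574, -0.1534, 0.103]
tool_rot: [0.034, 0.999, 0.0, -0.0]
ft_force: [0.3, -0.2, 0.5]
grip_width: 0.0807
grip_force: 0.0
time: 24.42
position: [0.4998, -0.0688, 0.169]
tool_rot: [0.034, 0.999, -0.0, 0.001]
ft_force: [0.4, 0.4, -0.3]
grip_width: 0.0858
grip_force: 0.0
pics/j_2446.png
expect [258. 197.]
[246 159  36  15 152] [261.9 162.9] [ 0.4671 -0.0625  0.066 ]
[242 180  33  32 828] [257.8 195.2] [ 0.4974 -0.0682  0.066 ]
[ 110  218  376   22 5235] [307.1 230.1] [ 0.5363 -0.0227  0.066 ]
[336 218  64   1  64] [367.5 218. ] [0.5274 0.0351 0.066 ]
(array([  1.5,   1. , 124.4]), np.float64(0.06967510194900228))
```

```bash
python3 -m creep '[{"translation":[3,1,30],"roll":0,"gripper":86},{"translation":[3,1,60],"roll":0,"gripper":86},{"translation":[3,1,95],"roll":0,"gripper":86},{"translation":[3,1,123],"roll":0,"gripper":86},{"translation":[3,1,123],"roll":0,"gripper":86}]'
python3 -m creep '[{"translation":[0,0,0],"roll":0,"gripper":86},{"translation":[0,0,0],"roll":0,"gripper":45},{"translation":[0,0,0],"roll":0,"gripper":45},{"translation":[0,0,0],"roll":0,"gripper":45},{"translation":[0,0,0],"roll":0,"gripper":45}]' 20
python3 -m creep '[{"translation":[0,0,0],"roll":0,"gripper":45},{"translation":[0,0,0],"roll":0,"gripper":45},{"translation":[0,0,0],"roll":0,"gripper":45}]' 20
python3 -m creep '[{"translation":[0,0,-15],"roll":0,"gripper":45},{"translation":[0,0,-45],"roll":0,"gripper":45},{"translation":[0,0,-80],"roll":0,"gripper":45},{"translation":[0,0,-100],"roll":0,"gripper":45},{"translation":[0,0,-100],"roll":0,"gripper":45}]'
python3 - <<'E'
from h import *
print(go((.5909,-.0286,.145),86))
E
```

```text
time: 24.88
position: [0.4945, -0.0669, 0.0421]
tool_rot: [0.034, 0.999, 0.001, -0.003]
ft_force: [-0.8, -0.1, 0.2]
grip_width: 0.086
grip_force: 0.0
time: 25.3
position: [0.4969, -0.0675, 0.0469]
tool_rot: [0.034, 0.999, -0.001, 0.002]
ft_force: [0.1, 0.1, -0.9]
grip_width: 0.0668
grip_force: 0.0
time: 25.55
position: [0.4965, -0.0674, 0.0462]
tool_rot: [0.034, 0.999, -0.0, 0.001]
ft_force: [-0.8, 0.5, 7.5]
grip_width: 0.0575
grip_force: 20.0
time: 25.97
position: [0.4982, -0.0678, 0.1488]
tool_rot: [0.034, 0.999, -0.001, 0.004]
ft_force: [0.6, -0.5, -3.1]
grip_width: 0.0571
grip_force: 20.0
(array([-89.8,  45.4,   4.4]), np.float64(0.09044798889179617))
```

```bash
python3 -m creep '[{"translation":[-30,15,0],"roll":0,"gripper":45},{"translation":[-60,30,0],"roll":0,"gripper":45},{"translation":[-90,45,0],"roll":0,"gripper":45},{"translation":[-90,45,0],"roll":0,"gripper":45},{"translation":[-90,45,0],"roll":0,"gripper":45}]'
python3 -m creep '[{"translation":[0,0,30],"roll":0,"gripper":45},{"translation":[0,0,63],"roll":0,"gripper":45},{"translation":[0,0,63],"roll":0,"gripper":45},{"translation":[0,0,63],"roll":0,"gripper":45},{"translation":[0,0,63],"roll":0,"gripper":45}]'
python3 - <<'E'
from h import *
print(go((.5909,-.0286,.076),86))
E
```

```text
time: 26.38
position: [0.5891, -0.0276, 0.1432]
tool_rot: [0.033, 0.999, 0.0, -0.001]
ft_force: [-1.1, -0.1, -3.3]
grip_width: 0.0577
grip_force: 20.0
time: 26.8
position: [0.5875, -0.0285, 0.0822]
tool_rot: [0.035, 0.999, 0.0, -0.001]
ft_force: [1.2, 1.0, -2.9]
grip_width: 0.0576
grip_force: 20.0
(array([-3.4,  0.2,  6.2]), np.float64(0.04514925535407599))
```

```bash
python3 -m creep '[{"translation":[-2.5,0,2],"roll":0,"gripper":45},{"translation":[-2.5,0,4],"roll":0,"gripper":45},{"translation":[-2.5,0,6],"roll":0,"gripper":45},{"translation":[-2.5,0,6],"roll":0,"gripper":45}]'
python3 -m creep '[{"translation":[0,0,1],"roll":0,"gripper":45},{"translation":[0,0,1.5],"roll":0,"gripper":45},{"translation":[0,0,1.5],"roll":0,"gripper":45}]'
```

```text
time: 27.13
position: [0.5912, -0.0286, 0.0767]
tool_rot: [0.034, 0.999, -0.0, 0.0]
ft_force: [-0.7, 0.4, -2.8]
grip_width: 0.0577
grip_force: 20.0
time: 27.38
position: [0.5914, -0.0286, 0.0752]
tool_rot: [0.034, 0.999, -0.0, 0.0]
ft_force: [-0.0, 0.7, 0.1]
grip_width: 0.0576
grip_force: 20.0
```

```bash
python3 -m creep '[{"translation":[0,0,1],"roll":0,"gripper":45},{"translation":[0,0,1],"roll":0,"gripper":64},{"translation":[0,0,0],"roll":0,"gripper":72},{"translation":[0,0,0],"roll":0,"gripper":80},{"translation":[0,0,0],"roll":0,"gripper":80}]'
python3 -m creep '[{"translation":[0,0,0],"roll":0,"gripper":80},{"translation":[0,0,-30],"roll":0,"gripper":80},{"translation":[0,0,-65],"roll":0,"gripper":80},{"translation":[0,0,-105],"roll":0,"gripper":80},{"translation":[0,0,-145],"roll":0,"gripper":80}]'
python3 -m creep '[{"translation":[19,-34,-10],"roll":0,"gripper":80},{"translation":[38,-68,-20],"roll":0,"gripper":80},{"translation":[57,-102,-20],"roll":0,"gripper":80},{"translation":[76,-136,-20],"roll":0,"gripper":80},{"translation":[93,-166,-20],"roll":0,"gripper":80}]' >/dev/null
python3 -m creep '[{"translation":[19,-34,0],"roll":0,"gripper":60},{"translation":[38,-68,0],"roll":0,"gripper":60},{"translation":[57,-102,0],"roll":0,"gripper":60},{"translation":[80,-136,0],"roll":0,"gripper":60},{"translation":[80,-152,0],"roll":0,"gripper":60}]' >/dev/null
python3 -m creep '[{"translation":[0,0,0],"roll":0,"gripper":60},{"translation":[0,0,0],"roll":0,"gripper":60},{"translation":[0,0,0],"roll":0,"gripper":60}]'
python3 - <<'E'
from h import *
c=cam("wrist"); im=viewer.camera("wrist"); cv2.imwrite("pics/w8.png",im); np.savez("w8.npz",K=c[0],R=c[1],t=c[2])
cv2.imwrite("pics/t8.png",viewer.camera("top"))
E
```

```text
time: 27.8
position: [0.5914, -0.0286, 0.0748]
tool_rot: [0.034, 0.999, -0.0, 0.0]
ft_force: [-0.8, 0.1, -1.2]
grip_width: 0.0758
grip_force: 0.0
time: 28.22
position: [0.5905, -0.0285, 0.2205]
tool_rot: [0.034, 0.999, 0.0, -0.001]
ft_force: [0.3, 0.3, -0.5]
grip_width: 0.0798
grip_force: 0.0
time: 29.3
position: [0.3972, -0.3327, 0.2395]
tool_rot: [0.034, 0.999, 0.001, -0.0]
ft_force: [-0.1, -0.1, 0.5]
grip_width: 0.0601
grip_force: 0.0
```

View pics/w8.png

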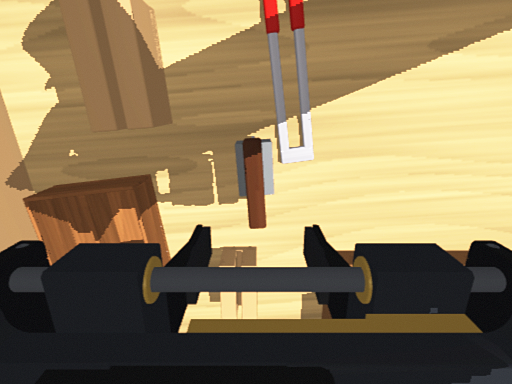

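```bash
python3 - <<'E'
from h import *
a=np.load("w8.npz");c=(a["K"],a["R"],a["t"]);im=cv2.imread("pics/w8.png")
h=cv2.cvtColor(im,cv2.COLOR_BGR2HSV).astype(int)
for v in (145,160,180,200,220): print(v,[tuple(h[v,u]) for u in range(242,276,4)])
x0,y0=225,125
roi=h[y0:240,x0:285]; m=((roi[...,0]<14)&(roi[...,1]>95)&(roi[...,2]<160)).astype(np.uint8)
n,l,st,ce=cv2.connectedComponentsWithStats(m);i=1+np.argmax(st[1:,4]);print(st[i])
for v in range(st[i,1],st[i,1]+st[i,3],8):
    u=np.where(l[v]==i)[0]; print(v+y0,u.min()+x0,u.max()+x0)
cv2.imwrite("pics/w8c.png",cv2.resize(im[125:245,205:305],None,fx=5,fy=5,interpolation=cv2.INTER_NEAREST))
E
```

```text
145 [(np.int64(0), np.int64(14), np.int64(75)), (np.int64(11), np.int64(149), np.int64(58)), (np.int64(10), np.int64(149), np.int64(58)), (np.int64(10), np.int64(168), np.int64(56)), (np.int64(10), np.int64(159), np.int64(53)), (np.int64(90), np.int64(6), np.int64(173)), (np.int64(95), np.int64(8), np.int64(193)), (np.int64(98), np.int64(11), np.int64(194)), (np.int64(24), np.int64(98), np.int64(248))]
160 [(np.int64(114), np.int64(14), np.int64(93)), (np.int64(10), np.int64(167), np.int64(119)), (np.int64(9), np.int64(166), np.int64(121)), (np.int64(9), np.int64(169), np.int64(119)), (np.int64(10), np.int64(172), np.int64(129)), (np.int64(7), np.int64(31), np.int64(150)), (np.int64(108), np.int64(7), np.int64(192)), (np.int64(107), np.int64(9), np.int64(195)), (np.int64(24), np.int64(94), np.int64(251))]
180 [(np.int64(90), np.int64(9), np.int64(88)), (np.int64(9), np.int64(168), np.int64(88)), (np.int64(10), np.int64(172), np.int64(114)), (np.int64(10), np.int64(168), np.int64(117)), (np.int64(9), np.int64(169), np.int64(121)), (np.int64(8), np.int64(170), np.int64(126)), (np.int64
[... 420 characters left out ...]
int64(78), np.int64(255)), (np.int64(25), np.int64(83), np.int64(252)), (np.int64(25), np.int64(83), np.int64(252))]
220 [(np.int64(23), np.int64(98), np.int64(244)), (np.int64(23), np.int64(97), np.int64(246)), (np.int64(9), np.int64(172), np.int64(98)), (np.int64(10), np.int64(168), np.int64(117)), (np.int64(10), np.int64(176), np.int64(123)), (np.int64(10), np.int64(167), np.int64(130)), (np.int64(19), np.int64(123), np.int64(239)), (np.int64(25), np.int64(83), np.int64(252)), (np.int64(25), np.int64(84), np.int64(252))]
[  18   13   23   90 1554]
138 249 258
146 243 260
154 244 261
162 244 261
170 245 262
178 245 262
186 246 263
194 247 263
202 248 263
210 248 264
218 249 264
226 250 265
```

View pics/w8c.png

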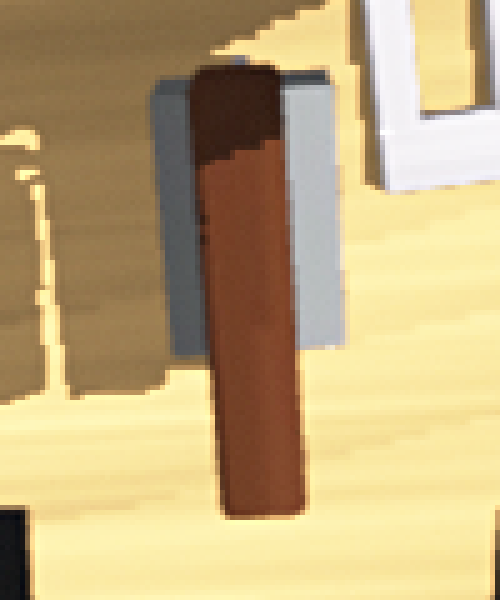

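```bash
python3 - <<'E'
from h import *
a=np.load("w8.npz");c=(a["K"],a["R"],a["t"])
P=np.array([back(c,u+.8,v,.098) for v,u in((154,261),(170,262),(186,263),(210,264),(226,265))])
L=np.array([back(c,u,v,.098) for v,u in((154,244),(170,245),(186,246),(210,248.5),(226,250.5))])
print(P.round(4));print((P-L)[:,1].round(4))
for A in(P,L):
    k=np.polyfit(A[:,0],A[:,1],1);print("angle",np.degrees(np.arctan(k[0])))
print("ends",back(c,252,138,.098).round(4),back(c,257,227,.098).round(4))
for u,v in((262,228),(250,228)): print(back(c,u,v,.098))
# drystand corners top z .034
for u,v in((237,141),(272,141),(240,196),(273.5,194)): print("ds",back(c,u,v,.034).round(4))
k=np.polyfit(P[:,0],(P[:,1]+L[:,1])/2,1);print("centre y at .395",np.polyval(k,.395),np.degrees(np.arctan(k[0])))
print(go((.395,np.polyval(k,.395),.085),90+np.degrees(np.arctan(k[0]))))
E
```

```text
[[ 0.363  -0.3255  0.098 ]
 [ 0.3799 -0.3255  0.098 ]
 [ 0.3975 -0.3255  0.098 ]
 [ 0.425  -0.3261  0.098 ]
 [ 0.4442 -0.3261  0.098 ]]
[0.0183 0.0186 0.019  0.0179 0.0171]
angle -0.4750892319661502
angle 0.46611636683317337
ends [ 0.3461 -0.3344  0.098 ] [ 0.4448 -0.336   0.098 ]
[ 0.44636269 -0.33049731  0.098     ]
[ 0.44545213 -0.34393694  0.098     ]
ds [ 0.3558 -0.3549  0.034 ]
ds [ 0.3587 -0.3114  0.034 ]
ds [ 0.428  -0.3574  0.034 ]
ds [ 0.4282 -0.313   0.034 ]
centre y at .395 -0.3348516120855213 -0.004588706131274023
(array([  2.3,  -2.9, 154.6]), np.float64(-3.7942765515119277))
```

```bash
python3 -m creep '[{"translation":[2,-2.5,35],"roll":-3.3,"gripper":60},{"translation":[2,-2.5,70],"roll":-3.3,"gripper":60},{"translation":[2,-2.5,105],"roll":-3.3,"gripper":60},{"translation":[2,-2.5,140],"roll":-3.3,"gripper":60},{"translation":[2,-2.5,155],"roll":-3.3,"gripper":60}]' >/dev/null
python3 -m creep '[{"translation":[0,0,0],"roll":0,"gripper":60},{"translation":[0,0,0],"roll":0,"gripper":60},{"translation":[0,0,0],"roll":0,"gripper":30},{"translation":[0,0,0],"roll":0,"gripper":10},{"translation":[0,0,0],"roll":0,"gripper":10}]' 15
python3 -m creep '[{"translation":[0,0,0],"roll":0,"gripper":10},{"translation":[0,0,0],"roll":0,"gripper":10},{"translation":[0,0,0],"roll":0,"gripper":10},{"translation":[0,0,0],"roll":0,"gripper":10}]' 30
python3 - <<'E'
from h import *
p,Rm,o=tool();print(p,o["moment"],np.degrees(np.arctan2(Rm[1,1],Rm[0,1])))
E
```

```text
time: 30.23
position: [0.3956, -0.3371, 0.0863]
tool_rot: [0.005, 1.0, -0.001, 0.001]
ft_force: [-0.3, -0.3, 0.1]
grip_width: 0.0475
grip_force: 0.0
time: 30.57
position: [0.3948, -0.3365, 0.085]
tool_rot: [0.006, 1.0, -0.0, 0.0]
ft_force: [0.9, -0.5, 0.4]
grip_width: 0.0215
grip_force: 0.0
[ 0.39475304 -0.3365016   0.08501621] [ 0.0322706   0.01062639 -0.01137825] 89.36402548218715
```

```bash
python3 -m creep '[{"translation":[0,0,0],"roll":0,"gripper":10},{"translation":[0,0,0],"roll":0,"gripper":10},{"translation":[0,0,0],"roll":0,"gripper":10}]' 30
python3 -m creep '[{"translation":[0,0,-10],"roll":0,"gripper":10},{"translation":[0,0,-25],"roll":0,"gripper":10},{"translation":[0,0,-50],"roll":0,"gripper":10},{"translation":[0,0,-80],"roll":0,"gripper":10},{"translation":[0,0,-110],"roll":0,"gripper":10}]'
python3 -m creep '[{"translation":[0,0,-20],"roll":0,"gripper":10},{"translation":[0,0,-20],"roll":0,"gripper":10},{"translation":[0,0,-20],"roll":0,"gripper":10}]'
python3 - <<'E'
from h import *
c=cam("wrist"); im=viewer.camera("wrist"); cv2.imwrite("pics/w9.png",im)
p,Rm,o=tool();print(p,np.degrees(np.arctan2(Rm[1,1],Rm[0,1])),go((.56,-.376,.215)))
E
```

```text
time: 30.82
position: [0.3947, -0.3364, 0.085]
tool_rot: [0.006, 1.0, -0.0, 0.0]
ft_force: [-1.2, 0.3, 3.5]
grip_width: 0.0195
grip_force: 29.9
time: 31.23
position: [0.3942, -0.3357, 0.1955]
tool_rot: [0.005, 1.0, 0.001, -0.001]
ft_force: [0.5, -0.6, -2.2]
grip_width: 0.0195
grip_force: 29.9
time: 31.48
position: [0.395, -0.3366, 0.2158]
tool_rot: [0.005, 1.0, -0.001, 0.001]
ft_force: [-1.2, 0.5, -1.6]
grip_width: 0.0201
grip_force: 29.9
[ 0.39429284 -0.33581422  0.21444265] 89.3729991319808 (array([-166.1,  -38.4,   -0.7]), None)
```

```bash
python3 -m creep '[{"translation":[-40,8,-5],"roll":0,"gripper":10},{"translation":[-80,15,-10],"roll":0,"gripper":10},{"translation":[-120,22,-15],"roll":0,"gripper":10},{"translation":[-160,30,-20],"roll":0,"gripper":10},{"translation":[-200,38,-20],"roll":0,"gripper":10}]' >/dev/null
python3 -m creep '[{"translation":[0,0,0],"roll":0,"gripper":10},{"translation":[0,0,0],"roll":0,"gripper":10},{"translation":[0,0,0],"roll":0,"gripper":10},{"translation":[0,0,0],"roll":0,"gripper":10}]'
python3 - <<'E'
from h import *
c=cam("wrist"); im=viewer.camera("wrist"); cv2.imwrite("pics/w10.png",im); np.savez("w10.npz",K=c[0],R=c[1],t=c[2])
u,v=proj(c,(.567,-.376,.055)); print(u,v)
u0,v0=int(max(0,u-75)),int(max(0,v-65)); print(u0,v0)
cv2.imwrite("pics/w10c.png",cv2.resize(im[v0:v0+130,u0:u0+150],None,fx=4.6,fy=4.6,interpolation=cv2.INTER_NEAREST))
E
```

```text
time: 32.28
position: [0.5931, -0.3002, 0.2328]
tool_rot: [0.006, 1.0, 0.001, -0.002]
ft_force: [0.6, 0.7, -1.2]
grip_width: 0.0199
grip_force: 29.9
191.77879853443233 157.16538881925595
116 92
```

View pics/w10c.png

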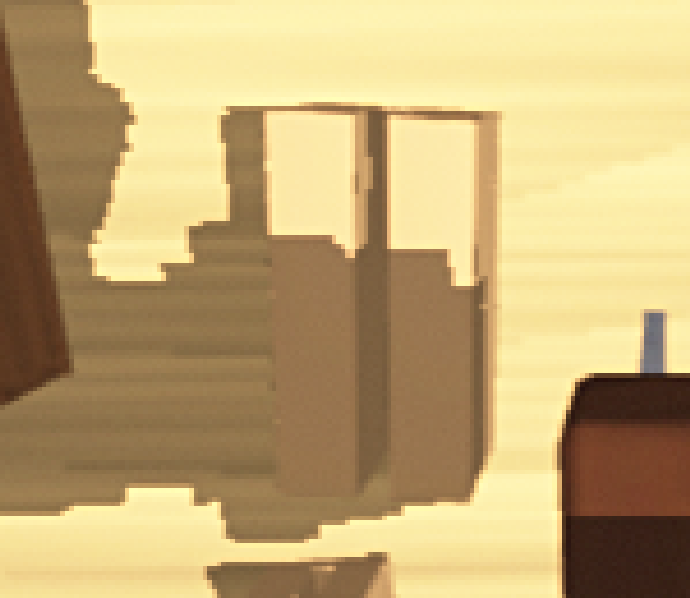

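```bash
python3 - <<'E'
from h import *
a=np.load("w10.npz");c=(a["K"],a["R"],a["t"])
q=lambda u,v:back(c,116+u/4.6-.5,92+v/4.6-.5,.055)
A=[q(265,110),q(478,117)];B=[q(275,493),q(472,502)];S=[q(354,112),q(387,114)];T=[q(358,495),q(390,498)]
for X in(A,B,S,T):print(X[0].round(4),X[1].round(4),np.linalg.norm(X[1]-X[0]).round(4))
f=(A[0]+A[1])/2;b=(B[0]+B[1])/2;print("outer",f,b,np.linalg.norm(b-f),np.degrees(np.arctan2(*(b-f)[1::-1])))
f=(S[0]+S[1])/2;b=(T[0]+T[1])/2;print("slot",f,b,np.linalg.norm(b-f),np.degrees(np.arctan2(*(b-f)[1::-1])))
d=A[1]-A[0];print("front edge ang",np.degrees(np.arctan2(d[1],d[0])));d=B[1]-B[0];print(np.degrees(np.arctan2(d[1],d[0])))
m=(f+b)/2;print(m,go((m[0],m[1],.16),88.2))
E
```

```text
[ 0.5199 -0.393   0.055 ] [ 0.5221 -0.3414  0.055 ] 0.0516
[ 0.6179 -0.4004  0.055 ] [ 0.621  -0.3482  0.055 ] 0.0523
[ 0.5206 -0.3714  0.055 ] [ 0.5211 -0.3634  0.055 ] 0.008
[ 0.6187 -0.3784  0.055 ] [ 0.6196 -0.3699  0.055 ] 0.0085
outer [ 0.52096412 -0.36717723  0.055     ] [ 0.6194434 -0.3742653  0.055    ] 0.09873402416738146 -4.116775837511785
slot [ 0.52084349 -0.36743398  0.055     ] [ 0.6191621  -0.37414215  0.055     ] 0.09854718838160784 -3.9031745574117043
front edge ang 87.53968920835459
86.55383796585964
[ 0.5700028  -0.37078807  0.055     ] (array([ 22.2, -70.6,  73.4]), np.float64(1.1019680837683978))
```

```bash
python3 - <<'E'
from h import *
i=viewer.camera_info("wrist");H=np.linalg.inv(np.array(i["hand_eye"]));K=np.array(i["intrinsics"])
def pt(p):
    q=K@(H@np.array([*p,1]))[:3];return (q[:2]/q[2]).round(2)
for x in(.043,.045,.047):print(x,pt((x,-.002,.077)),pt((x,0,.077)),pt((x,.002,.077)))
print("handle top front",pt((.05,-.01,-.013)),pt((.05,.01,-.013)),"front low",pt((.05,-.01,.013)),pt((.05,.01,.013)))
im=cv2.imread("pics/w10.png");print(im[155:178:3,248:266,0]);g=im[:,:,2]
print(im[190,225:290,2]);print(im[150:240,257,2])
E
```

```text
0.043 [254.87 157.44] [257.38 157.44] [259.88 157.45]
0.045 [254.87 154.95] [257.38 154.95] [259.89 154.96]
0.047 [254.86 152.45] [257.38 152.45] [259.9  152.45]
handle top front [236.65 177.48] [278.27 177.52] front low [239.9  165.93] [274.97 165.96]
[[162 162 162 161 162 161 162 161 161 162 160 157 159 158 157 158 159 157]
 [158 158 156 157 157 159 158 159 157 158 158 158 158 156 158 158 158 157]
 [150 153 151 150 149 152 153 142 118 114 119 117 136 158 163 164 164 163]
 [178 174 176 177 175 176 178 150 113 113 119 119 139 166 175 171 174 172]
 [169 170 169 168 170 170 166 141 117 118 118 119 135 161 167 164 164 165]
 [171 170 172 169 170 167 152 129 122 121 121 122 137 160 167 166 166 165]
 [ 36  38  37  36  39  38  36  31  27  31  32  32  31  36  40  38  36  40]
 [ 21  22  24  25  22  22  26  21  23  23  26  25  23  23  23  20  23  27]]
[247 247 247 247 247 247 248 247 247 248 252 245 146  74  86 101 111 120
 122 124 123 122 120 120 123 120 120 118 121 120 122 123 121 121 121 123
 121 118 119 119 118 118 115 115 116 117 118 117 120 121 107 106 126 139
 136 135 136 138 134 137 137 136 136 137 136]
[251 250 248 247 248 250 250 252 255 203 110 105 111 111 106 110 108 113
 115 118 118 122 121  55  52  59  61  58  59  58  60  56  58  71  91 107
 110 117 118 120 121 121 122 123 122 123 120 122 123 122 122 122 123 118
  57  53  55  57  58  58  56  57  59  56  59  58  58  57  57  56  55  58
  56  56  57  56  55  55  58  56  58  55  57  56  56  53  55  57  54  58]
```

```bash
python3 -m creep '[{"translation":[10,-30,0],"roll":1.1,"gripper":10},{"translation":[20,-60,0],"roll":2.2,"gripper":10},{"translation":[25,-70.6,30],"roll":3.3,"gripper":10},{"translation":[25,-70.6,60],"roll":3.3,"gripper":10},{"translation":[25,-70.6,80],"roll":3.3,"gripper":10}]' >/dev/null
python3 -m creep '[{"translation":[0,0,0],"roll":0,"gripper":10},{"translation":[0,0,0],"roll":0,"gripper":10},{"translation":[0,0,0],"roll":0,"gripper":10},{"translation":[0,0,0],"roll":0,"gripper":10}]'
python3 - <<'E'
from h import *
print(go((.567,-.3708,.142),86))
c=cam("wrist"); im=viewer.camera("wrist"); cv2.imwrite("pics/w11.png",im); np.savez("w11.npz",K=c[0],R=c[1],t=c[2])
cv2.imwrite("pics/w11c.png",cv2.resize(im[110:250,185:330],None,fx=4,fy=4,interpolation=cv2.INTER_NEAREST))
E
```

```text
time: 33.08
position: [0.5703, -0.3719, 0.1571]
tool_rot: [0.034, 0.999, -0.001, 0.002]
ft_force: [0.9, 0.2, -1.6]
grip_width: 0.0194
grip_force: 29.9
(array([ 3.4,  0.9, 15.1]), np.float64(0.07054362988999685))
```

View pics/w11c.png

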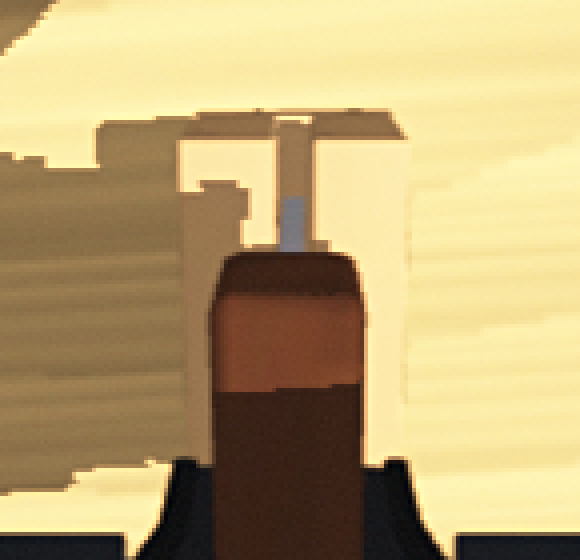

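The picture shows the blade (crop x 281–304) over the slot (276–313), about 0.5 mm to the left of centre. I shift it and lower into the slot.

```bash
python3 -m creep '[{"translation":[3,0.7,0],"roll":0,"gripper":10},{"translation":[3,0.7,8],"roll":0,"gripper":10},{"translation":[3,0.7,16],"roll":0,"gripper":10},{"translation":[3,0.7,16],"roll":0,"gripper":10},{"translation":[3,0.7,16],"roll":0,"gripper":10}]'
python3 -m creep '[{"translation":[0,0,4],"roll":0,"gripper":10},{"translation":[0,0,8],"roll":0,"gripper":10},{"translation":[0,0,12],"roll":0,"gripper":10},{"translation":[0,0,15],"roll":0,"gripper":10},{"translation":[0,0,15],"roll":0,"gripper":10}]'
python3 - <<'E'
from h import *
print(go((.567,-.371,.09),86))
E
```

```text
time: 33.55
position: [0.5659, -0.3694, 0.1375]
tool_rot: [0.034, 0.999, 0.001, -0.001]
ft_force: [-0.3, -1.0, -1.7]
grip_width: 0.02
grip_force: 29.9
time: 33.97
position: [0.5661, -0.3699, 0.1227]
tool_rot: [0.034, 0.999, 0.0, -0.0]
ft_force: [0.3, -0.3, -1.6]
grip_width: 0.0196
grip_force: 29.9
(array([-1. , -1.1, 32.7]), np.float64(0.07092447262780865))
```

```bash
python3 -m creep '[{"translation":[-1,-0.8,5],"roll":0,"gripper":10},{"translation":[-1,-0.8,10],"roll":0,"gripper":10},{"translation":[-1,-0.8,15],"roll":0,"gripper":10},{"translation":[-1,-0.8,15],"roll":0,"gripper":10}]'
python3 -m creep '[{"translation":[0,0,5],"roll":0,"gripper":10},{"translation":[0,0,10],"roll":0,"gripper":10},{"translation":[0,0,15],"roll":0,"gripper":10},{"translation":[0,0,15],"roll":0,"gripper":10}]'
python3 -m creep '[{"translation":[0,0,1],"roll":0,"gripper":10},{"translation":[0,0,2],"roll":0,"gripper":10},{"translation":[0,0,2],"roll":0,"gripper":10}]'
```

```text
time: 34.3
position: [0.5666, -0.3702, 0.1072]
tool_rot: [0.034, 0.999, 0.001, -0.001]
ft_force: [0.2, 0.4, -1.5]
grip_width: 0.0198
grip_force: 29.9
time: 34.63
position: [0.5667, -0.3703, 0.0923]
tool_rot: [0.034, 0.999, 0.001, -0.001]
ft_force: [0.4, 0.8, -1.1]
grip_width: 0.0194
grip_force: 29.9
time: 34.88
position: [0.5674, -0.3709, 0.0917]
tool_rot: [0.034, 0.999, -0.0, 0.0]
ft_force: [0.2, -0.1, -1.7]
grip_width: 0.02
grip_force: 29.9
```

```bash
python3 -m creep '[{"translation":[0,0,1],"roll":0,"gripper":10},{"translation":[0,0,2],"roll":0,"gripper":10},{"translation":[0,0,2],"roll":0,"gripper":10}]'
python3 -m creep '[{"translation":[0,0,1],"roll":0,"gripper":10},{"translation":[0,0,1],"roll":0,"gripper":10},{"translation":[0,0,1],"roll":0,"gripper":10}]'
```

```text
time: 35.13
position: [0.5673, -0.3708, 0.0897]
tool_rot: [0.034, 0.999, 0.0, -0.0]
ft_force: [0.1, -0.2, -1.8]
grip_width: 0.0197
grip_force: 29.9
time: 35.38
position: [0.5675, -0.371, 0.089]
tool_rot: [0.034, 0.999, -0.0, 0.0]
ft_force: [-0.5, 0.0, 0.7]
grip_width: 0.0197
grip_force: 29.9
```

```bash
python3 -m creep '[{"translation":[0,0,1],"roll":0,"gripper":10},{"translation":[0,0,1],"roll":0,"gripper":10},{"translation":[0,0,1],"roll":0,"gripper":24},{"translation":[0,0,0.5],"roll":0,"gripper":35},{"translation":[0,0,0.5],"roll":0,"gripper":50}]'
python3 -m creep '[{"translation":[0,0,0],"roll":0,"gripper":50},{"translation":[0,0,-20],"roll":0,"gripper":50},{"translation":[0,0,-60],"roll":0,"gripper":50},{"translation":[0,0,-100],"roll":0,"gripper":50},{"translation":[0,0,-140],"roll":0,"gripper":50}]'
python3 -m creep '[{"translation":[0,35,0],"roll":0,"gripper":50},{"translation":[0,70,0],"roll":0,"gripper":50},{"translation":[0,110,-20],"roll":0,"gripper":50},{"translation":[0,150,-40],"roll":0,"gripper":50},{"translation":[0,190,-60],"roll":0,"gripper":50}]'
python3 -m creep '[{"translation":[-30,35,0],"roll":0,"gripper":50},{"translation":[-60,70,0],"roll":0,"gripper":50},{"translation":[-60,110,0],"roll":0,"gripper":50},{"translation":[-60,110,0],"roll":0,"gripper":50},{"translation":[-60,110,0],"roll":0,"gripper":50}]'
python3 - <<'E'
from h import *
c=cam("wrist"); im=viewer.camera("wrist")
cv2.imwrite("pics/w12.png",im); np.savez("w12.npz",K=c[0],R=c[1],t=c[2])
s=viewer.camera("side"); cv2.imwrite("pics/s12.png",s)
a=cv2.resize(im[:260],(800,406)); b=cv2.resize(s[130:340,160:400],(228,194)); 
cv2.imwrite("pics/f12.png",a)
ex=np.array([.9974,-.0724]);o=np.array([.6268,-.0312])
h=cv2.cvtColor(im,cv2.COLOR_BGR2HSV)
for n,m,z in(("g",cv2.inRange(h,(50,60,60),(80,255,255)),.126),("a",cv2.inRange(h,(8,150,150),(19,255,255)),.096)):
    k,l,st,ce=cv2.connectedComponentsWithStats(m)
    for i in range(1,k):
        if 60<st[i,4]<3000:
            p=back(c,*ce[i],z)[:2];print(n,st[i],p.round(4),"local x",((p-o)@ex).round(4))
E
```

```text
time: 35.8
position: [0.5675, -0.3709, 0.0883]
tool_rot: [0.034, 0.999, -0.0, 0.0]
ft_force: [0.0, 0.7, -0.2]
grip_width: 0.0304
grip_force: 0.0
time: 36.22
position: [0.567, -0.3705, 0.2288]
tool_rot: [0.034, 0.999, 0.001, -0.001]
ft_force: [0.4, -0.8, -0.4]
grip_width: 0.0494
grip_force: 0.0
time: 36.63
position: [0.5793, -0.1878, 0.2843]
tool_rot: [0.035, 0.999, 0.0, -0.001]
ft_force: [0.7, -0.6, 0.5]
grip_width: 0.0499
grip_force: 0.0
time: 37.05
position: [0.6474, -0.0806, 0.2837]
tool_rot: [0.032, 0.999, 0.0, -0.0]
ft_force: [0.2, -0.1, 0.1]
grip_width: 0.0501
grip_force: 0.0
g [195 161  29  17  62] [ 0.6257 -0.13  ] local x 0.006
g [284 163  30  18  63] [ 0.6336 -0.0371] local x 0.0072
g [187 166  36  30 230] [ 0.6349 -0.1337] local x 0.0155
g [286 169  18  28 136] [ 0.6456 -0.0404] local x 0.0194
g [181 183  27  27 568] [ 0.6593 -0.1536] local x 0.0412
g [300 185  27  26 552] [ 0.6691 -0.0177] local x 0.0412
a [ 138   92  113   57 1662] [ 0.5808 -0.1428] local x -0.0378
a [ 135  153  156   53 2495] [ 0.6452 -0.1083] local x 0.0239
a [328 174  49  32 347] [0.6811 0.0335] local x 0.0495
a [142 206  29   4  61] [ 0.682  -0.2128] local x 0.0682
a [217 208  75   3 200] [ 0.6908 -0.0864] local x 0.0678
a [333 209  70   2 133] [0.7006 0.0569] local x 0.0672
```

View pics/f12.png

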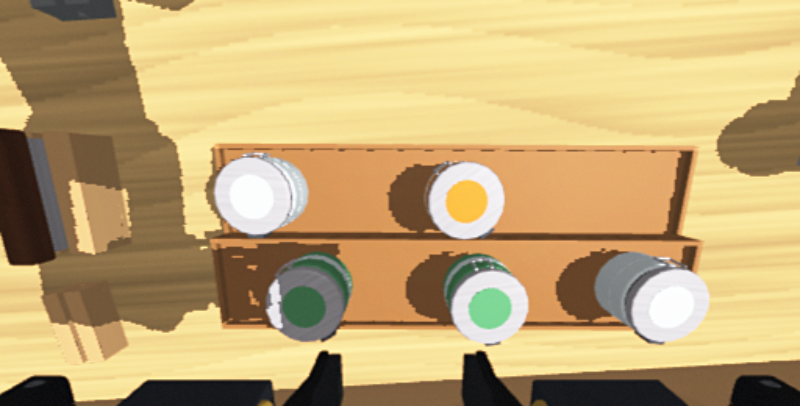

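```bash
python3 - <<'E'
from h import *
a=np.load("w12.npz");c=(a["K"],a["R"],a["t"]);p=back(c,298.2,128.6,.096)[:2];print(p,(p-np.array([.6268,-.0312]))@np.array([.9974,-.0724]))
s=cv2.imread("pics/s12.png");A=cv2.resize(s[120:300,205:335],(433,600),interpolation=cv2.INTER_CUBIC)
t=viewer.camera("top");B=cv2.resize(t[105:245,110:370],(650,350),interpolation=cv2.INTER_CUBIC)
B=cv2.resize(t[115:235,120:230],(360,393),interpolation=cv2.INTER_CUBIC)
o=np.zeros((600,793,3),np.uint8);o[:,:433]=A;o[:393,433:]=B;cv2.imwrite("pics/f13.png",o)
E
```

```text
[ 0.5939566  -0.02927126] -0.03289764383874285
```

View pics/f13.png

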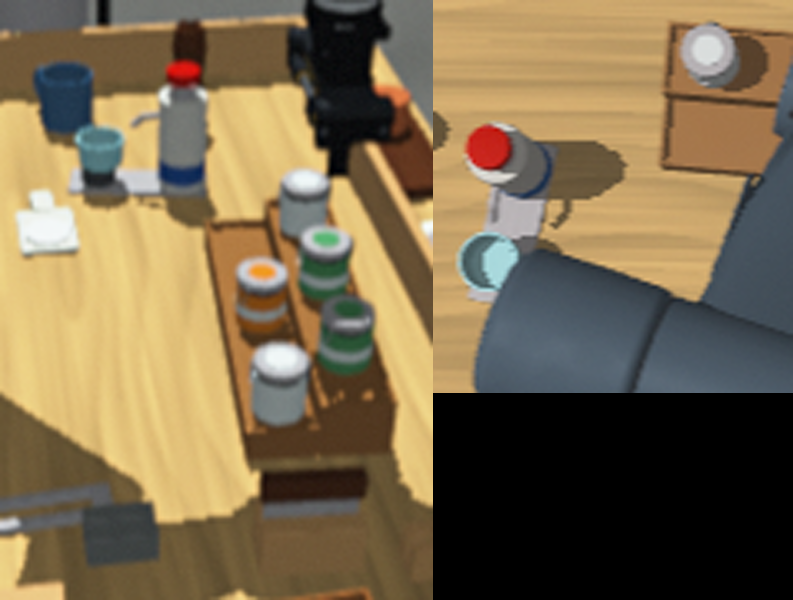

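The amber and both green jars stand upright on their tiers, the dish is on the stand, the cap is up, and the scraper sits home in the middle block. Handing in.

```bash
python3 -c "
from rig import hand_in
print(hand_in())"
```

```text
the job is handed in; nothing more can be done
None
```

I handed the job in at about 37 s of robot time: the dish is on its stand, the cap was pressed fully down and is back up, and the one amber and two green jars stand on their tiers (one green about 13 mm along from where I placed it). The scraper is fully home in the middle block, about centred; the hand-in returned no verdict.

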